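# Load the bottle carrier and lift it by its handle

## Task

Get the bottle carrier ready to carry off: set the two small amber bottles that stand loose on the bench upright into its two empty cells, one in each, lowering them gently and not dropping them. Then swing the carrier's folded handle up to upright and lift the loaded carrier by the handle's grip until it hangs about 10 cm clear of the bench, level and still; finish there, still holding it, with all four bottles standing in their cells. Do not knock over or push about the larger amber bottle, the jar and the other things on the bench.

Things in the scene. Friction and masses are not known exactly. Their poses are not given: they have to be found in the camera images.
- carrier: Stainless bottle carrier, 119 x 119 mm, 2 x 2 open cells (centres at x, y = +-28.5 mm), about 0.3 kg empty, 0.8 kg loaded. Origin: centre of its underside. Axes: z up, -x its front (roughly toward the robot; the handle is folded over it), +y its left. Pivot ears at y = +-57 mm rise to 75 mm. Caps of bottles in it reach 98 mm up, 29 mm apart edge to edge.
- handle (a joint): hinge of the carrier's swing handle, rad; axis along the carrier's y through (x 0, z 62 mm). 0 = folded down level over the front side, pi/2 = upright, pi = folded level to the back. Stiff hinge (about 0.055 N m friction): it stays where it is left. Starts between 0 and 0.25.
- handle_grip (a point): middle of the handle's rubber grip tube: 16 mm diameter, 80 mm long along the carrier's y, 94 mm from the hinge axis. The tube turns easily on its rod, so a gripper can pinch it and keep its own attitude while the handle swings. Folded, it lies 62 mm above the bench, with 26 mm between it and the carrier's side; upright, 156 mm above the carrier's underside over its centre.
- bottle_1: small amber screw-cap bottle, 46 mm diameter, 90 mm tall, about 0.12 kg, black cap 28 mm diameter from 72 to 90 mm height, shoulder narrowing below the cap. Origin: centre of its underside, z up along the bottle. Stands loose on the bench at the start; to be loaded.
- bottle_2: small amber screw-cap bottle, 46 mm diameter, 90 mm tall, about 0.12 kg, black cap 28 mm diameter from 72 to 90 mm height, shoulder narrowing below the cap. Origin: centre of its underside, z up along the bottle. Stands loose on the bench at the start; to be loaded.
- bottle_3: small amber screw-cap bottle, 46 mm diameter, 90 mm tall, about 0.12 kg, black cap 28 mm diameter from 72 to 90 mm height, shoulder narrowing below the cap. Origin: centre of its underside, z up along the bottle. Already stands in a back cell of the carrier.
- bottle_4: small amber screw-cap bottle, 46 mm diameter, 90 mm tall, about 0.12 kg, black cap 28 mm diameter from 72 to 90 mm height, shoulder narrowing below the cap. Origin: centre of its underside, z up along the bottle. Already stands in a back cell of the carrier.
- cell_front_left (a point): Front-left cell of the carrier: centre of the cell's floor (8 mm above the carrier's underside). Cell opening 52 x 52 mm, walls 40 mm deep, top rims at 48 mm above the underside.
- cell_front_right (a point): Front-right cell of the carrier: centre of the cell's floor (8 mm above the carrier's underside). Cell opening 52 x 52 mm, walls 40 mm deep, top rims at 48 mm above the underside.
- cell_back_left (a point): Back-left cell of the carrier: centre of the cell's floor (8 mm above the carrier's underside). Cell opening 52 x 52 mm, walls 40 mm deep, top rims at 48 mm above the underside.
- cell_back_right (a point): Back-right cell of the carrier: centre of the cell's floor (8 mm above the carrier's underside). Cell opening 52 x 52 mm, walls 40 mm deep, top rims at 48 mm above the underside.
- big_bottle: A larger amber screw-cap bottle, 54 mm diameter, 102 mm tall, white cap; too wide for the carrier; not part of the job. Origin: centre of its underside.
- jar: A short sample jar, 41 mm diameter, 46 mm tall, ribbed screw cap; not part of the job. Origin: centre of its underside.
- tube_rack: Rack of small tubes, 62 x 150 x 62 mm, behind the work; not part of the job. Origin: centre of its underside.
- timer: Small bench timer, 41 x 62 x 65 mm, behind the work; not part of the job. Origin: centre of its underside.
- wash_bottle: Squeeze wash bottle with spout, 66 mm body, 213 mm tall, behind on the left; not part of the job. Origin: centre of its underside.
- tip_box: Closed pipette-tip box, 92 x 126 x 78 mm, behind the work; not part of the job. Origin: centre of its underside.
- plates: Two stacked well plates, 86 x 128 x 28 mm, behind on the right; not part of the job. Origin: centre of its underside.
- marker: Marker pen lying flat near the front edge, 136 mm long, 14 mm high; not part of the job. Origin: centre of its underside.
- pipette: Pipette lying flat at the front right, 265 mm long, 22 mm high; not part of the job. Origin: centre of its underside.
Mind the look-alikes: they are no part of the job. Leave any yellow look-alike of the big_bottle alone.

How it is judged:
By the outcome, as a careful person would: the job done as asked, in the order asked, and still so for the second after the job is handed in, while the arm keeps its last pose, push and grip.
It also fails if it takes over 72 s, if anything falls off the work surface, if the arm or the gripper's body presses on something with over 40 N, if the wrist force passes 120 N, or if a joint passes its speed limit or range.

## Robot

A 6-joint arm with a two-finger parallel gripper is mounted at the origin on a cart in front of the work surface, level with it; the furniture and walls round the work are solid. World frame = base frame: x ahead of the robot, y to its left, z up, the work surface at z = 0. Lengths are in m, angles in rad, forces in N, time in s.
With the tool pointing down it reaches from about 0.35 to 0.975 m from the base axis. Payload 4.9 kg.
Tool frame: the origin (TCP) lies between the finger pads, 19 mm behind the fingertips; this is the grasp point; x points along the fingers, y is the direction in which the jaws open and shut, and the axes are right-handed (so a half turn about x gives the same grasp; the last joint's range is limited). The gripper opens to 85 mm and grips with 20 to 120 N. Pads are 22 mm wide; open, the fingers measure 114 mm over their backs; the gripper's body (76 mm by 85 mm) begins 54 mm behind the grasp point. The pads swing forward as they close: fully open they stand 13 mm farther back than shut.
Start: joints at [-1.32, 0.053, 1.613, -0, 1.476, -0.119], TCP at [0.226, -0.583, 0.25] pointing down, gripper open.
Joint ranges: [-3.01, 3.01], [-1.01, 2.22], [0.06, 2.58], [-1.02, 4.17], [0.09, 2.62], [-3.14, 3.14]. Speed limits (rad/s): [2.57, 2.57, 3.14, 3.14, 3.14, 3.14].

## Interface

Orientations are given as a rotation vector (axis times angle).
In Python, from station import ctrl gives the robot as it stands. The module is installed in compiled form; this text tells all that it offers.
- The arm moves only by the tool drive_tool, never from a script. Its argument "commands" is text: rows parted by semicolons, each of 5 numbers parted by spaces: the closure, from -1 (fully open) to 1 (shut), so that 0 is half open, then the shift along the tool's x, y, z in units of 40 mm (1.0 is 40 mm), then the turn about the tool's x in units of 5 degrees (1.0 is 5 degrees). A call has 1 to 8 rows; each row is the pose to reach, as a shift and turn from the pose commanded when the call began, along the tool's axes at that moment; what a row does not reach only later rows make up. A row lasts 1/12 s, in which the tool goes at most 41.7 mm and 7.16 degrees, less where a joint would pass 70% of its speed; a pose out of reach is approached as far as the arm can. A call with a gripper value outside its range is refused whole. The fingers move at their own pace and stop on an object; "newtons" is the grip in N (left out, the last holds). Time passes only in rows, so rows that repeat a pose let the fingers close. It gives the time, the measured TCP pose, the force and the opening at its end, in the units of the state.
- ctrl.get_obs(): the state, without advancing time (a new reading comes with each control period).
- ctrl.get_image(name): name is "side" or "top" or "wrist"; returns (picture, depth): 400x640x3 uint8, blue, green, red; 400x640 float32, m along the optical axis (not along the pixel's ray), 0 where there is no reading.
- ctrl.camera_info(name): a dict with "K" (3x3 intrinsics, pixels), "T" (4x4, takes a point from camera to world coordinates). Camera axes: x right, y down, z forward; pixel columns grow to the right and rows downward; lengths in m; the calibration is good to about 2 mm. A picture is of the moment at which its call begins: read the wrist's pose just before it. camera_info takes no time and is no camera call; for the wrist camera it gives the pose at the moment of the call.
- ctrl.finish_job(): hands the job in, once; it reports no verdict.
The state is a dict: "t": time; "q": joint angles; "dq": joint speeds; "effort": joint torques, N m; "tool_pos": TCP position; "tool_rot": TCP orientation; "contact_force": force on the tool from outside, world axes, zero at the start; "wrist_torque": the same for the moment, N m; "opening": finger opening in m.
Only numpy, scipy, OpenCV 4.12 (cv2) and the standard library are available. Lean on these libraries where they do the work, as an engineer would, in place of code of your own. Each camera call takes 0.05 s, during which the arm holds its last target.

## Working session

There is one attempt and no reset: what is moved stays moved. The work goes in short steps, Python scripts to look and compute and a tool call to move; the robot and the scene stay as the last step left them, time stands still between calls to the robot, and variables do not carry over. Pictures are saved under pics/ and viewed, and the job is handed in when it is done.

Besides the shell and the picture viewer there is one more tool, called after "Request:" by a JSON object that holds its "api" and its "payload", one argument or row to a line. drive_tool: Moves the arm, as the interface text tells. Its arguments: {"type":"object","properties":{"commands":{"type":"string"},"newtons":{"type":"number"}},"required":["commands"]}

```bash
mkdir -p pics; python3 - <<'E'
from station import ctrl
import cv2
o=ctrl.get_obs();print(o)
for n in ("top","side","wrist"):
    im,d=ctrl.get_image(n);cv2.imwrite(f"pics/{n}0.png",im)
    import numpy as np
    np.save(f"pics/{n}0d.npy",d)
    c=ctrl.camera_info(n);print(n,c["K"],c["T"])
E
```

```text
{'t': 0.0, 'q': array([-1.31998772e+00,  5.33614562e-02,  1.61429504e+00, -8.55476569e-06,
        1.47592621e+00, -1.19038095e-01]), 'dq': array([-1.58964939e-03,  1.41364812e-03, -8.66113015e-04,  7.25392485e-05,
       -5.33759956e-04, -2.07297690e-03]), 'effort': array([ 4.50918997e-04, -3.93680906e+01, -3.70178533e+01, -1.34038405e-04,
        6.99764933e-03,  1.17621505e-05]), 'tool_pos': array([ 0.22575485, -0.58219594,  0.24875947]), 'tool_rot': array([ 2.02011942,  0.37995231, -2.02040617]), 'contact_force': array([0.19630223, 1.49169215, 0.01644543]), 'wrist_torque': array([-0.01713881,  0.0046246 , -0.02438564]), 'opening': 0.08565470847457403}
top [[385.56733064   0.         321.37414633]
 [  0.         385.56733064 197.32167546]
 [  0.           0.           1.        ]] [[-0.02872026 -0.99530723  0.09240494  0.45490479]
 [-0.9995741   0.02811849 -0.00780789 -0.05466171]
 [ 0.00517297 -0.09258983 -0.9956909   1.06636816]
 [ 0.          0.          0.          1.        ]]
side [[430.22993281   0.         321.90003993]
 [  0.         430.22993281 198.43539911]
 [  0.           0.           1.        ]] [[-0.99878852  0.0328713  -0.03661923  0.60202346]
 [ 0.04843851  0.52560581 -0.84934813  1.04643572]
 [-0.0086719  -0.85009294 -0.52656128  0.75512133]
 [ 0.          0.          0.          1.        ]]
wrist [[327.82106649   0.         319.05605238]
 [  0.         327.82106649 196.01109487]
 [  0.           0.           1.        ]] [[ 0.36148501 -0.88259535 -0.30058947  0.30283603]
 [-0.93237518 -0.34296533 -0.11424236 -0.55307693]
 [-0.00226199  0.32155906 -0.94688682  0.37304399]
 [ 0.          0.          0.          1.        ]]
```

View pics/top0.png

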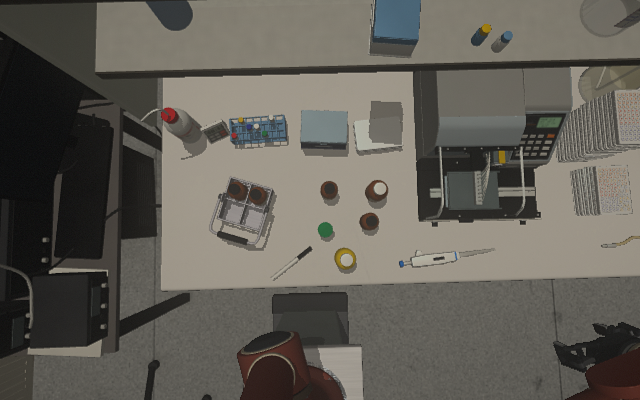

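View pics/side0.png

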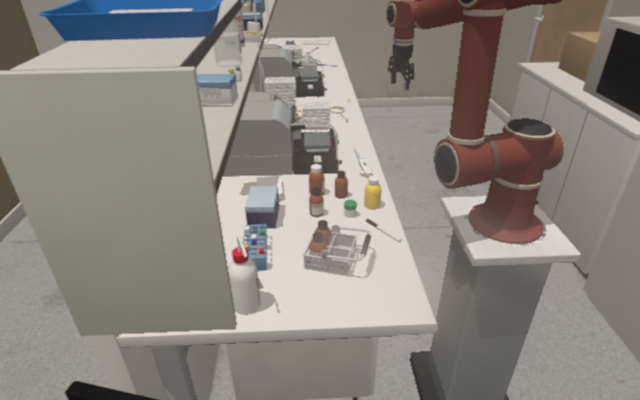

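View pics/wrist0.png

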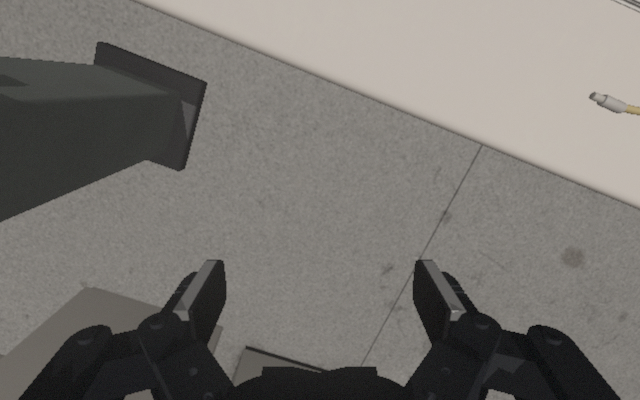

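In the top view, these could be taken for the loose small bottles:
- Black-capped amber bottles at (329,189) and (369,221).
- The white-capped big bottle at (377,189).
- A yellow white-capped look-alike at (345,259).
- The green jar at (325,230).

The two black-capped ones fit the description. The carrier is at about (243,212), with its back cells full and its handle folded toward the robot. I'll check the choice in a close crop and measure.

```bash
cat > h.py <<'E'
from station import ctrl
import numpy as np, cv2
from scipy.spatial.transform import Rotation as R
def ray(n,u,v,z,T=None):
    c=ctrl.camera_info(n);K=c["K"];T=c["T"] if T is None else T
    d=T[:3,:3]@np.linalg.solve(K,[u,v,1.]);p=T[:3,3]
    return p+d*(z-p[2])/d[2]
def proj(n,P,T=None):
    c=ctrl.camera_info(n);T=c["T"] if T is None else T
    q=T[:3,:3].T@(np.array(P,float)-T[:3,3]);q=c["K"]@q;return q[:2]/q[2]
def crop(src,dst,x0,y0,x1,y1,s):
    im=cv2.imread(src)[y0:y1,x0:x1];cv2.imwrite(dst,cv2.resize(im,None,fx=s,fy=s,interpolation=cv2.INTER_CUBIC))
E
python3 - <<'E'
from h import *
crop("pics/top0.png","pics/top0c.png",200,160,400,280,4)
for u,v,z in [(329,188,.09),(369,220,.09),(377,188,.102),(345,259,.1),(325,230,.046)]:
    print(u,v,ray("top",u,v,z))
d=np.load("pics/top0d.npy")
c=ctrl.camera_info("top")
for u,v in [(329,188),(369,220),(350,220),(233,238)]:
    p=c["T"][:3,:3]@(np.linalg.solve(c["K"],[u,v,1.])*d[v,u])+c["T"][:3,3];print(u,v,d[v,u],p)
E
```

```text
329 188 [ 0.56882338 -0.08243617  0.09      ]
369 220 [ 0.48448898 -0.18115841  0.09      ]
377 188 [ 0.56402289 -0.20299921  0.102     ]
345 259 [ 0.38930719 -0.11642073  0.1       ]
325 230 [ 0.46281434 -0.06973574  0.046     ]
329 188 0.9861274 [ 0.56919692 -0.08252724  0.08679845]
369 220 0.9760792 [ 0.48449495 -0.18118393  0.08980297]
350 220 1.0692823 [ 0.48883376 -0.1405955  -0.00371908]
233 238 0.9878151 [0.4489585  0.16687217 0.07198902]
```

View pics/top0c.png

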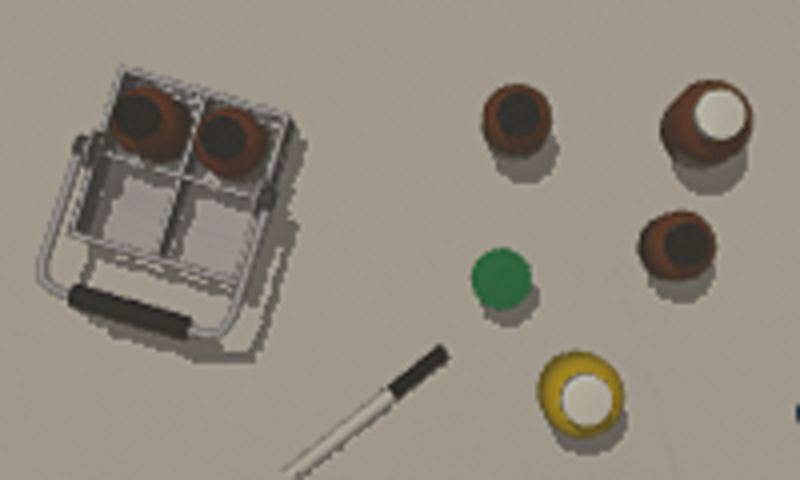

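```bash
python3 - <<'E'
from h import *
f=lambda x,y,z:ray("top",200+(x+.5)/4-.5,160+(y+.5)/4-.5,z)
C=[f(x,y,.048) for x,y in [(123,67),(292,116),(240,285),(70,237)]]
for c in C: print(c, )
print("edges",[np.linalg.norm(C[i]-C[(i+1)%4]) for i in range(4)])
m=np.mean(C,0);fx=(C[0]+C[1]-C[2]-C[3]);ly=(C[0]+C[3]-C[1]-C[2])
print("centre",m,"yaw",np.degrees(np.arctan2(fx[1],fx[0])),np.degrees(np.arctan2(-ly[0],ly[1])))
print("caps",f(137,117,.098),f(223,138,.098))
a=f(72,295,.075);b=f(188,327,.075);print("grip",(a+b)/2,np.linalg.norm(a-b),np.degrees(np.arctan2(-(a-b)[0],(a-b)[1])))
print("ears",f(85,148,.068),f(266,197,.068))
im=cv2.imread("pics/top0.png")
g=im.max(2)
for n,(u,v) in dict(A=(329,188),B=(372,221),b3=(234,189),b4=(256,194)).items():
    s=np.s_[v-12:v+13,u-12:u+13]
    m=((im[s].max(2).astype(int)<62)&(np.ptp(im[s].astype(int),axis=2)<18)).astype(np.uint8)
    k,l,st,ce=cv2.connectedComponentsWithStats(m)
    for i in range(1,k):
        if st[i,4]>15:
            c=ce[i]+[u-12,v-12];print(n,c,st[i],ray("top",*c,.09 if n in "AB" else .098))
d=np.load("pics/top0d.npy");c=ctrl.camera_info("top")
for x,y in [(90,300),(130,312),(170,322)]:
    u=200+x//4;v=160+y//4
    print(c["T"][:3,:3]@(np.linalg.solve(c["K"],[u,v,1.])*d[v,u])+c["T"][:3,3])
E
```

```text
[0.61225247 0.17796629 0.048     ]
[0.57626404 0.0661373  0.048     ]
[0.46543708 0.10218466 0.048     ]
[0.50015259 0.21360763 0.048     ]
edges [np.float64(0.11747719163545721), np.float64(0.11654196048974547), np.float64(0.11670580621340994), np.float64(0.11762945535662736)]
centre [0.53852655 0.13997397 0.048     ] yaw -17.82672453089233 -17.573003319413598
caps [0.5724197  0.15794276 0.098     ] [0.55756865 0.10390519 0.098     ]
grip [0.45063755 0.16844921 0.075     ] 0.07715784952434536 -16.92474950859177
ears [0.55674677 0.19840049 0.068     ] [0.52154532 0.08149071 0.068     ]
A [329.17977528 188.29213483] [ 7  7 11 11 89] [ 0.56806127 -0.0828714   0.09      ]
B [371.18681319 220.7032967 ] [ 6  7 11 10 91] [ 0.48255445 -0.18662248  0.09      ]
b3 [233.91176471 188.7745098 ] [  7   7  11  11 102] [0.57267246 0.15784811 0.098     ]
b4 [255.28865979 194.22680412] [ 6  7 12 11 97] [0.55731671 0.10412599 0.098     ]
[0.45741787 0.19483731 0.07250906]
[0.4490546  0.16857388 0.07578826]
[0.44320359 0.14384568 0.07224778]
```

```bash
cat >> h.py <<'E'
def plan(x,y,z,yawdeg):
    """jaw direction (tool y) at world yaw yawdeg (mod 180); prints units"""
    o=ctrl.get_obs();Rm=R.from_rotvec(o["tool_rot"]).as_matrix();p=o["tool_pos"]
    s=Rm.T@(np.array([x,y,z])-p)/0.04
    cur=np.degrees(np.arctan2(Rm[1,1],Rm[0,1]))
    # tool x down => positive turn about x is clockwise seen from above
    d=-(yawdeg-cur);d=(d+90)%180-90
    print("t %.2f"%o["t"],"pos",p.round(4),"jawyaw %.1f"%cur,"toolx",Rm[:,0].round(3),"q6 %.2f"%o["q"][5],"F",o["contact_force"].round(1),"open %.4f"%o["opening"])
    print("shift units",s.round(2),"turn",round(d/5,2))
E
python3 - <<'E'
from h import *
print(R.from_rotvec(ctrl.get_obs()["tool_rot"]).as_matrix().round(3))
plan(.47,.17,.30,-17.7+180)
plan(.568,-.083,.16,-17.7)
E
```

```text
[[-0.     0.361 -0.932]
 [ 0.002 -0.932 -0.361]
 [-1.    -0.002 -0.   ]]
t 0.15 pos [ 0.2258 -0.5823  0.249 ] jawyaw -68.8 toolx [-0.     0.002 -1.   ] q6 -0.12 F [ 0.   0.  -0.4] open 0.0855
shift units [ -1.25 -15.33 -12.49] turn -10.22
t 0.15 pos [ 0.2258 -0.5823  0.249 ] jawyaw -68.8 toolx [-0.     0.002 -1.   ] q6 -0.12 F [ 0.   0.  -0.4] open 0.0855
shift units [  2.24  -8.54 -12.49] turn -10.22
```

```bash
python3 - <<'E'
from h import *
plan(.5385,.14,.24,-17.7)
E
```

```text
t 0.15 pos [ 0.2258 -0.5823  0.249 ] jawyaw -68.8 toolx [-0.     0.002 -1.   ] q6 -0.12 F [ 0.   0.  -0.4] open 0.0855
shift units [  0.25 -14.01 -13.82] turn -10.22
```

Request:
{"api": "drive_tool", "payload": {
  "commands": "-1 0 -5 -5 -3.4;-1 0 -5 -5 -3.4;-1 0 -5 -5 -3.4;-1 0 -5 -5 -3.4;-1 0 -5 -5 -3.4;-1 0 -5 -5 -3.4;-1 0 -5 -5 -3.4;-1 0 -5 -5 -3.4"
}}

```text
t: 0.82
tool_pos: [0.3417, -0.3195, 0.2497]
tool_rot: [1.836, 0.642, -1.832]
contact_force: [-0.2, 0.6, -0.3]
opening: 0.0852
```

```bash
python3 - <<'E'
from h import *
plan(.5385,.14,.24,-17.7)
E
```

```text
t 0.82 pos [ 0.3417 -0.3195  0.2497] jawyaw -51.5 toolx [ 0.001  0.002 -1.   ] q6 -0.01 F [-0.2  0.6 -0.3] open 0.0852
shift units [  0.27  -5.93 -11.  ] turn -6.76
```

Request:
{"api": "drive_tool", "payload": {
  "commands": "-1 0 -3 -5.5 -3.4;-1 0 -3 -5.5 -3.4;-1 0 -3 -5.5 -3.4;-1 0 -3 -5.5 -3.4;-1 0 -3 -5.5 -3.4;-1 0 -3 -5.5 -3.4;-1 0 -3 -5.5 -3.4;-1 0 -3 -5.5 -3.4"
}}

```text
t: 1.48
tool_pos: [0.4392, -0.0919, 0.2498]
tool_rot: [1.637, 0.861, -1.638]
contact_force: [0.9, 0.7, 0.1]
opening: 0.0856
```

```bash
python3 - <<'E'
from h import *
plan(.5385,.14,.24,-17.7)
E
```

```text
t 1.48 pos [ 0.4392 -0.0919  0.2498] jawyaw -34.5 toolx [-0.001 -0.    -1.   ] q6 0.23 F [0.9 0.7 0.1] open 0.0856
shift units [ 0.24 -1.24 -6.18] turn -3.37
```

Request:
{"api": "drive_tool", "payload": {
  "commands": "-1 0.25 -1.25 -6.2 -3.36;-1 0.25 -1.25 -6.2 -3.36;-1 0.25 -1.25 -6.2 -3.36;-1 0.25 -1.25 -6.2 -3.36;-1 0.25 -1.25 -6.2 -3.36;-1 0.25 -1.25 -6.2 -3.36;-1 0.25 -1.25 -6.2 -3.36;-1 0.25 -1.25 -6.2 -3.36"
}}

```text
t: 2.15
tool_pos: [0.5399, 0.1386, 0.2391]
tool_rot: [1.435, 1.045, -1.438]
contact_force: [1.1, -0.5, -0.3]
opening: 0.0856
```

```bash
python3 - <<'E'
from h import *
plan(.5385,.14,.24,-17.7)
T=ctrl.camera_info("wrist")["T"]
im,d=ctrl.get_image("wrist");cv2.imwrite("pics/w1.png",im);np.save("pics/w1d.npy",d);np.save("pics/w1T.npy",T)
E
```

```text
t 2.15 pos [0.5399 0.1386 0.2391] jawyaw -18.0 toolx [-0.002 -0.001 -1.   ] q6 0.43 F [ 1.1 -0.5 -0.3] open 0.0856
shift units [-0.02 -0.04 -0.02] turn -0.05
```

View pics/w1.png

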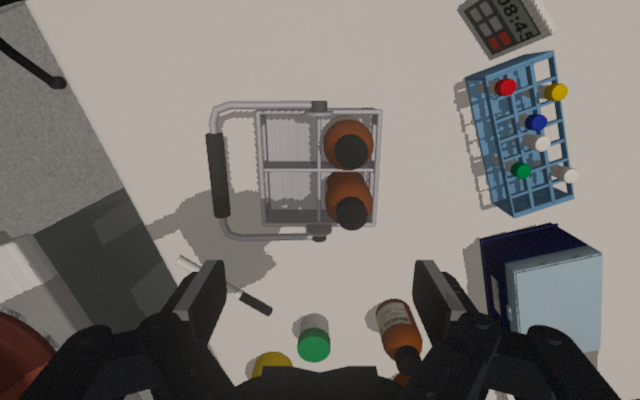

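The wrist view shows the carrier with its front cells empty at about (290,140) and (290,193). The grip is at (217,175) and bottle A at (400,330). I'll zoom in and measure.

```bash
python3 - <<'E'
from h import *
crop("pics/w1.png","pics/w1c.png",200,90,400,240,4)
E
```

```text
(no output)
```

View pics/w1c.png

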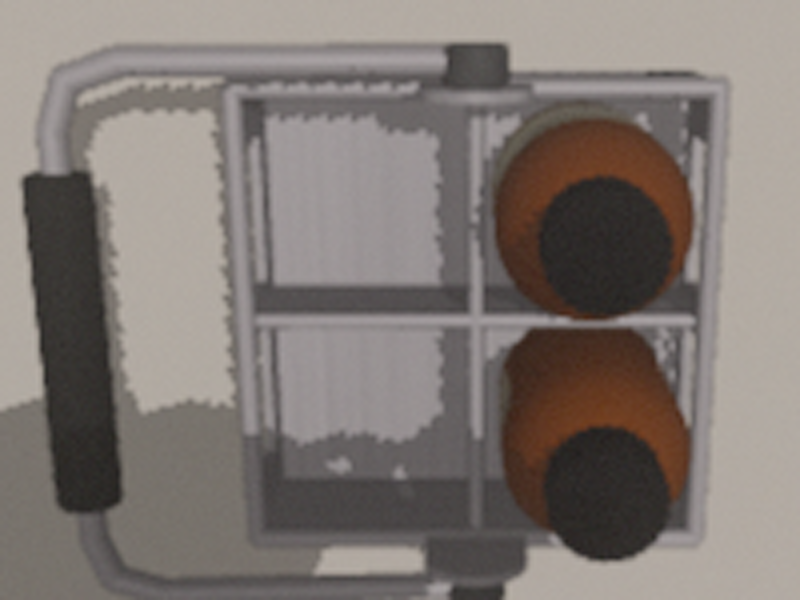

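```bash
python3 - <<'E'
from h import *
T=np.load("pics/w1T.npy")
f=lambda x,y,z:ray("wrist",200+(x+.5)/4-.5,90+(y+.5)/4-.5,z,T)
C=[f(x,y,.048) for x,y in [(728,78),(705,546),(250,546),(225,86)]]
print(np.round(C,4)); print("edges",[round(float(np.linalg.norm(C[i]-C[(i+1)%4])),4) for i in range(4)])
fx=(C[0]+C[1]-C[2]-C[3]);ly=(C[0]+C[3]-C[1]-C[2])
print("centre",np.mean(C,0),"mid cross",f(476,320,.048),"yaw",np.degrees(np.arctan2(fx[1],fx[0])),np.degrees(np.arctan2(-ly[0],ly[1])))
print("caps",f(606,247,.098),f(607,494,.098))
for z in(.064,.072):
  a=f(64,176,z);b=f(85,505,z);print("grip",(a+b)/2,np.linalg.norm(a-b))
print("A",ray("wrist",407,360,.09,T))
d=np.load("pics/w1d.npy");c=ctrl.camera_info("wrist")
for x,y in [(70,250),(75,350),(80,430),(606,247),(240,300)]:
    u=200+x//4;v=90+y//4
    print(x,y,T[:3,:3]@(np.linalg.solve(c["K"],[u,v,1.])*d[v,u])+T[:3,3])
plan(.5675,-.083,.14,-17.7)
E
```

```text
[[0.6135 0.1784 0.048 ]
 [0.5782 0.0651 0.048 ]
 [0.4647 0.1017 0.048 ]
 [0.5015 0.2128 0.048 ]]
edges [0.1187, 0.1192, 0.117, 0.1172]
centre [0.53948676 0.13950779 0.048     ] mid cross [0.53988943 0.14140437 0.048     ] yaw -17.478466542478955 -17.81286004280253
caps [0.57391407 0.15978516 0.098     ] [0.55904619 0.10764397 0.098     ]
grip [0.4489802  0.16806283 0.064     ] 0.08039178874151541
grip [0.45209793 0.16936825 0.072     ] 0.07824097893665509
A [ 0.56840195 -0.0745951   0.09      ]
70 250 [0.46075915 0.19084582 0.0738624 ]
75 350 [0.45249217 0.16938729 0.07433266]
80 430 [0.44628315 0.15092269 0.07382777]
606 247 [0.57387524 0.16030097 0.09887658]
240 300 [0.48757204 0.1643521  0.05245686]
t 2.20 pos [0.5396 0.1374 0.2393] jawyaw -18.0 toolx [-0.001 -0.001 -1.   ] q6 0.43 F [-0.   0.3  0.8] open 0.0851
shift units [2.49 2.37 5.02] turn -0.07
```

Request:
{"api": "drive_tool", "payload": {
  "commands": "-0.4 0 2.37 5.02 0;-0.4 0 2.37 5.02 0;-0.4 0 2.37 5.02 0;-0.4 0 2.37 5.02 0;-0.4 0 2.37 5.02 0;-0.4 0.5 2.37 5.02 0;-0.4 1.4 2.37 5.02 0;-0.4 2 2.37 5.02 0"
}}

```text
t: 2.87
tool_pos: [0.566, -0.0859, 0.1586]
tool_rot: [1.441, 1.04, -1.442]
contact_force: [-0.4, 0.5, -1.5]
opening: 0.0598
```

```bash
python3 - <<'E'
from h import *
plan(.568,-.083,.088,-17.7)
T=ctrl.camera_info("wrist")["T"]
im,d=ctrl.get_image("wrist");cv2.imwrite("pics/w2.png",im);np.save("pics/w2T.npy",T)
E
```

```text
t 2.87 pos [ 0.566  -0.0859  0.1586] jawyaw -18.4 toolx [-0.    -0.001 -1.   ] q6 0.04 F [-0.4  0.5 -1.5] open 0.0598
shift units [ 1.77  0.02 -0.09] turn -0.14
```

View pics/w2.png

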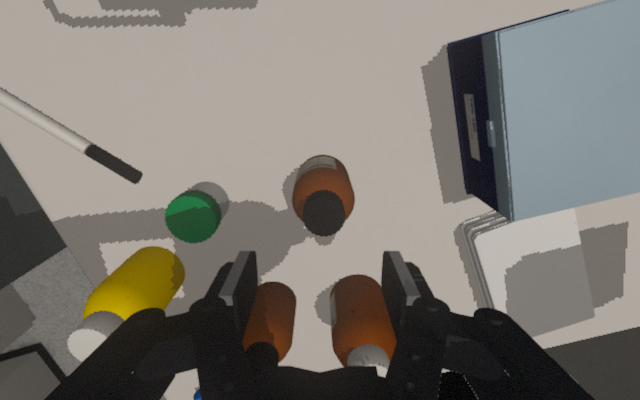

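The cap of bottle A sits at (324,213), midway between the fingers.

```bash
python3 - <<'E'
from h import *
T=np.load("pics/w2T.npy")
print(ray("wrist",324,213,.09,T), ray("wrist",266,357,.09,T))
plan(.568,-.083,.088,-17.7)
E
```

```text
[ 0.57056987 -0.08159583  0.09      ] [ 0.49376156 -0.17758227  0.09      ]
t 2.92 pos [ 0.5626 -0.0843  0.1524] jawyaw -18.3 toolx [-0.01   0.002 -1.   ] q6 0.04 F [-2.3  0.3 -3.3] open 0.0594
shift units [ 1.61  0.14 -0.08] turn -0.13
```

Request:
{"api": "drive_tool", "payload": {
  "commands": "-0.4 0 0.1 -0.05 0;-0.4 0 0.1 -0.05 0;-0.4 0 0.1 -0.05 0;-0.4 0.6 0.1 -0.05 0"
}}

```text
t: 3.25
tool_pos: [0.5769, -0.0827, 0.1444]
tool_rot: [1.442, 1.031, -1.426]
contact_force: [-0.1, -0.2, 2.0]
opening: 0.0596
```

```bash
python3 - <<'E'
from h import *
plan(.569,-.0825,.088,-17.7)
E
```

```text
t 3.25 pos [ 0.5769 -0.0827  0.1444] jawyaw -18.0 toolx [ 0.015 -0.004 -1.   ] q6 0.04 F [-0.1 -0.2  2. ] open 0.0596
shift units [ 1.41 -0.21  0.06] turn -0.06
```

Request:
{"api": "drive_tool", "payload": {
  "commands": "-0.4 0 0 0 0;-0.4 0 0 0 0;-0.4 0 0 0 0"
}}

```text
t: 3.5
tool_pos: [0.5725, -0.0811, 0.1377]
tool_rot: [1.437, 1.042, -1.435]
contact_force: [-0.0, 0.8, 0.1]
opening: 0.0598
```

```bash
python3 - <<'E'
from h import *
plan(.569,-.0825,.088,-17.7)
E
```

```text
t 3.50 pos [ 0.5725 -0.0811  0.1377] jawyaw -18.0 toolx [ 0.002 -0.001 -1.   ] q6 0.04 F [-0.   0.8  0.1] open 0.0598
shift units [ 1.24 -0.08  0.06] turn -0.06
```

Settled. Now the descent, then close on the cap.

Request:
{"api": "drive_tool", "payload": {
  "commands": "-0.4 0.4 -0.08 0.06 0;-0.4 0.8 -0.08 0.06 0;-0.4 1.1 -0.08 0.06 0;-0.4 1.24 -0.08 0.06 0;-0.4 1.24 -0.08 0.06 0;-0.4 1.24 -0.08 0.06 0",
  "newtons": 35
}}

```text
t: 4.0
tool_pos: [0.5684, -0.0824, 0.0869]
tool_rot: [1.437, 1.043, -1.437]
contact_force: [0.9, 0.5, 0.5]
opening: 0.06
```

```bash
python3 - <<'E'
from h import *
plan(.569,-.0825,.088,-17.7)
T=ctrl.camera_info("wrist")["T"]
im,d=ctrl.get_image("wrist");cv2.imwrite("pics/w3.png",im[100:380,150:500])
E
```

```text
t 4.00 pos [ 0.5684 -0.0824  0.0869] jawyaw -18.0 toolx [ 0. -0. -1.] q6 0.04 F [0.9 0.5 0.5] open 0.0600
shift units [-0.03  0.02 -0.  ] turn -0.06
```

View pics/w3.png

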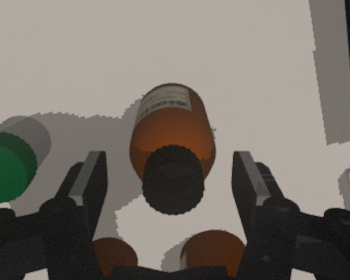

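The cap is midway between the pads, so I'll close.

Request:
{"api": "drive_tool", "payload": {
  "commands": "0.6 0 0 0 0;0.6 0 0 0 0;0.6 0 0 0 0;0.6 0 0 0 0;0.6 0 0 0 0;0.6 0 0 0 0",
  "newtons": 35
}}

```text
t: 4.55
tool_pos: [0.5692, -0.0827, 0.0878]
tool_rot: [1.438, 1.041, -1.435]
contact_force: [1.4, -0.6, 5.1]
opening: 0.026
```

Request:
{"api": "drive_tool", "payload": {
  "commands": "0.6 -0.4 0 0 0;0.6 -0.9 0 0 0;0.6 -1.7 0 0 0;0.6 -2.5 0 0 0;0.6 -3.1 0 0 0;0.6 -3.1 0 0 0;0.6 -3.1 0 0 0;0.6 -3.1 0 0 0"
}}

```text
t: 5.22
tool_pos: [0.5668, -0.082, 0.2082]
tool_rot: [1.436, 1.047, -1.44]
contact_force: [0.2, 0.0, -1.2]
opening: 0.0266
```

```bash
python3 - <<'E'
from h import *
plan(.5205,.1758,.215,-17.7)
T=ctrl.camera_info("wrist")["T"]
im,d=ctrl.get_image("wrist");cv2.imwrite("pics/w4.png",im)
E
```

```text
t 5.22 pos [ 0.5668 -0.082   0.2082] jawyaw -18.0 toolx [-0.004  0.001 -1.   ] q6 0.04 F [ 0.2  0.  -1.2] open 0.0266
shift units [-0.16 -3.09 -5.77] turn -0.06
```

View pics/w4.png

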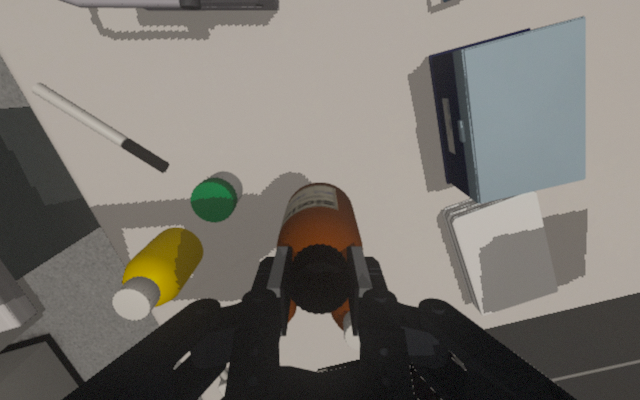

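Request:
{"api": "drive_tool", "payload": {
  "commands": "0.6 -0.15 -0.2 -0.4 0;0.6 -0.15 -0.6 -1.1 0;0.6 -0.15 -1.1 -2 0;0.6 -0.15 -1.6 -2.9 0;0.6 -0.15 -2.1 -3.8 0;0.6 -0.15 -2.5 -4.6 0;0.6 -0.15 -2.9 -5.3 0;0.6 -0.15 -3.09 -5.77 0"
}}

```text
t: 5.93
tool_pos: [0.5193, 0.1779, 0.2135]
tool_rot: [1.432, 1.048, -1.44]
contact_force: [0.4, 0.1, -0.7]
opening: 0.0262
```

Request:
{"api": "drive_tool", "payload": {
  "commands": "0.6 0 0 0 0;0.6 0 0 0 0;0.6 0 0 0 0;0.6 0 0 0 0"
}}

```text
t: 6.27
tool_pos: [0.5217, 0.1742, 0.2153]
tool_rot: [1.436, 1.043, -1.44]
contact_force: [-0.7, -1.1, -2.0]
opening: 0.0263
```

```bash
python3 - <<'E'
from h import *
plan(.5205,.1758,.145,-17.7)
T=ctrl.camera_info("wrist")["T"];np.save("pics/w5T.npy",T)
im,d=ctrl.get_image("wrist");cv2.imwrite("pics/w5.png",im)
im,d=ctrl.get_image("top");cv2.imwrite("pics/t5.png",im)
E
```

```text
t 6.27 pos [0.5217 0.1742 0.2153] jawyaw -18.1 toolx [-0.002 -0.001 -1.   ] q6 0.50 F [-0.7 -1.1 -2. ] open 0.0263
shift units [ 1.76 -0.04 -0.03] turn -0.08
```

View pics/w5.png

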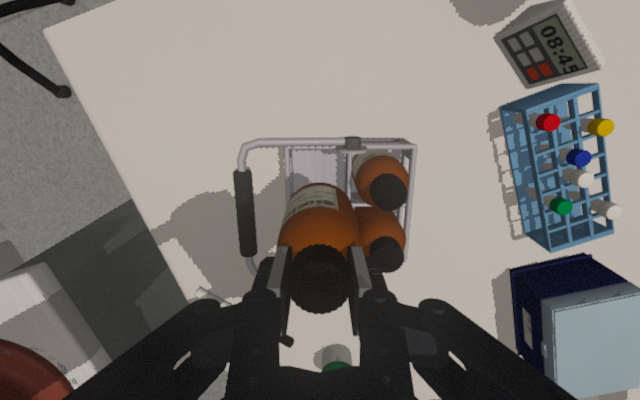

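```bash
python3 - <<'E'
from h import *
crop("pics/w5.png","pics/w5c.png",230,130,430,310,4)
T=np.load("pics/w5T.npy")
p=ctrl.get_obs()["tool_pos"];print(p)
print(ray("wrist",320,278,p[2]+.002,T))
for P in [(.5205,.1758,.048),(.5032,.1215,.048)]: print(proj("wrist",P,T))
E
```

```text
[0.52196313 0.17422911 0.21595829]
[0.52324536 0.17807177 0.21795829]
[317.87739834 177.64762899]
[318.36635717 233.93484533]
```

View pics/w5c.png

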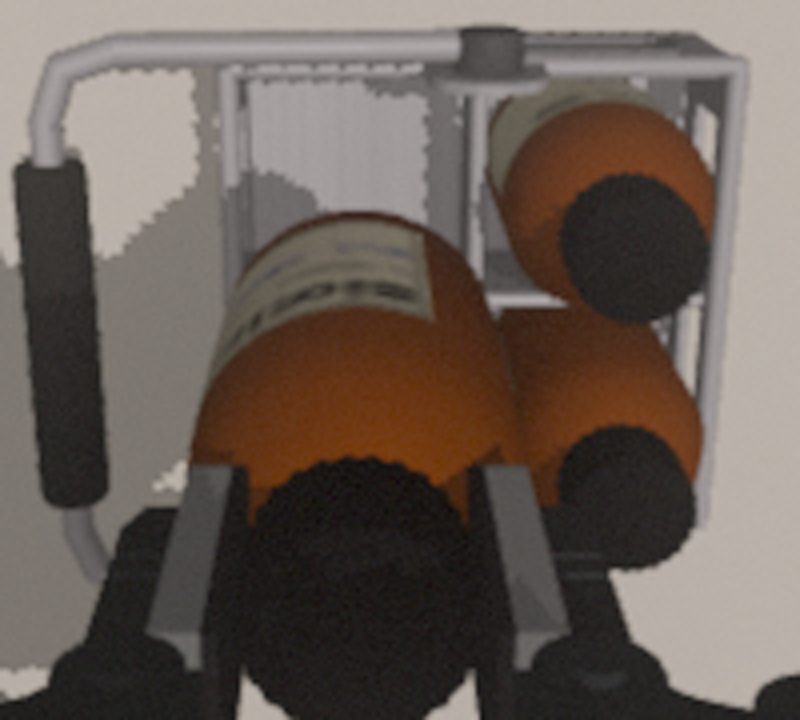

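```bash
python3 - <<'E'
from h import *
plan(.5200,.1744,.143,-17.7)
E
```

```text
t 6.37 pos [0.522  0.1742 0.216 ] jawyaw -18.1 toolx [-0.001 -0.    -1.   ] q6 0.50 F [-0.3  0.4 -1.4] open 0.0265
shift units [ 1.82 -0.05  0.01] turn -0.08
```

Request:
{"api": "drive_tool", "payload": {
  "commands": "0.6 0.4 -0.05 0.01 0;0.6 0.9 -0.05 0.01 0;0.6 1.4 -0.05 0.01 0;0.6 1.7 -0.05 0.01 0;0.6 1.82 -0.05 0.01 0;0.6 1.82 -0.05 0.01 0;0.6 1.82 -0.05 0.01 0;0.6 1.82 -0.05 0.01 0"
}}

```text
t: 7.03
tool_pos: [0.5209, 0.1756, 0.1452]
tool_rot: [1.439, 1.042, -1.435]
contact_force: [-0.5, 0.7, -1.4]
opening: 0.0265
```

```bash
python3 - <<'E'
from h import *
plan(.5200,.1744,.095,-17.7)
T=ctrl.camera_info("wrist")["T"];np.save("pics/w6T.npy",T)
im,d=ctrl.get_image("wrist");cv2.imwrite("pics/w6.png",im);crop("pics/w6.png","pics/w6c.png",180,100,480,320,2.6)
im,d=ctrl.get_image("side");cv2.imwrite("pics/s6.png",im);crop("pics/s6.png","pics/s6c.png",270,180,400,290,5)
E
```

```text
t 7.03 pos [0.5209 0.1756 0.1452] jawyaw -18.0 toolx [ 0.002  0.    -1.   ] q6 0.50 F [-0.5  0.7 -1.4] open 0.0265
shift units [ 1.25 -0.01  0.04] turn -0.06
```

View pics/w6c.png

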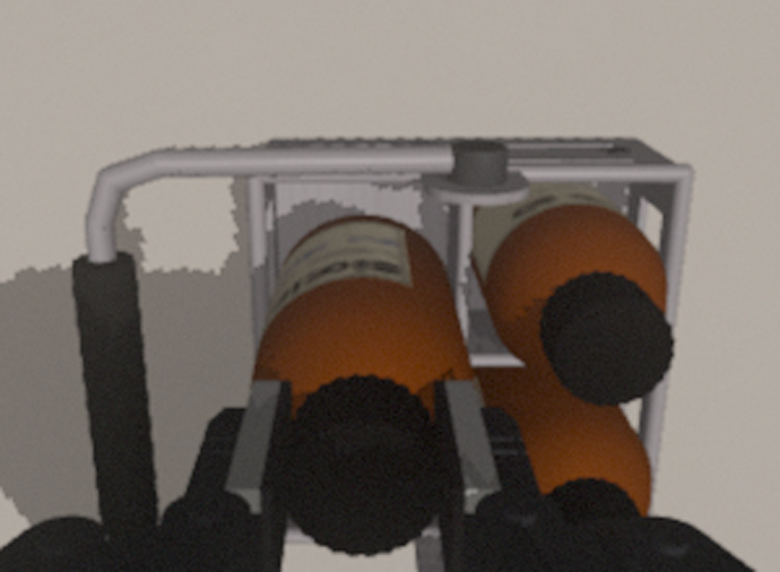

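View pics/s6c.png

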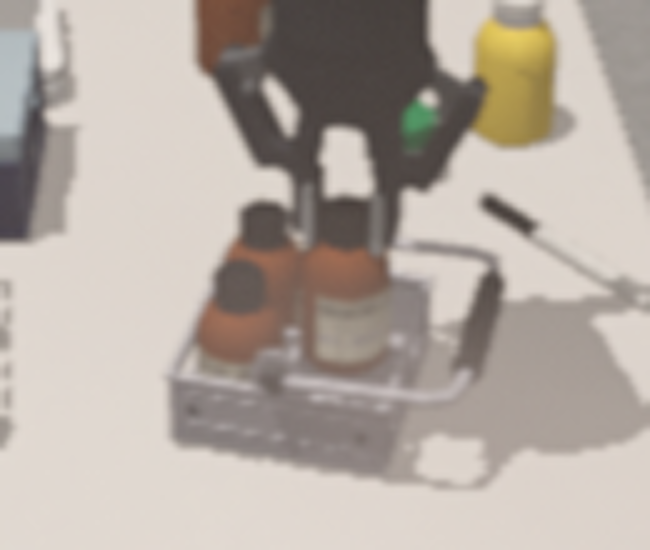

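```bash
python3 - <<'E'
from h import *
T=np.load("pics/w6T.npy")
yp=np.array([.303,.953]);c=np.array([.539,.140])
e=ray("wrist",180+345/2.6,100+217/2.6,.057,T);w=ray("wrist",180+345/2.6,100+180/2.6,.048,T)
for n,q in(("bottle far edge",e),("rim",w)): print(n,q,(q[:2]-c)@yp)
o=ctrl.get_obs()["tool_pos"];print("tcp y'",(o[:2]-c)@yp)
print("cap",(ray("wrist",180+363/2.6,100+475/2.6,o[2]+.002,T)[:2]-c)@yp)
plan(.5200,.1744,.120,-17.7)
E
```

```text
bottle far edge [0.52280616 0.19533753 0.057     ] 0.047829931971361324
rim [0.52506225 0.2026165  0.048     ] 0.05545038528430744
tcp y' 0.028528823344788304
cap 0.029824186445200206
t 7.13 pos [0.5208 0.1757 0.1452] jawyaw -18.0 toolx [ 0.003  0.001 -1.   ] q6 0.50 F [ 0.3 -0.3 -1.3] open 0.0264
shift units [ 0.63 -0.01  0.04] turn -0.06
```

Request:
{"api": "drive_tool", "payload": {
  "commands": "0.6 0.15 0 0 0;0.6 0.3 0 0 0;0.6 0.45 0 0 0;0.6 0.6 0 0 0;0.6 0.6 0 0 0"
}}

```text
t: 7.55
tool_pos: [0.5185, 0.1753, 0.1173]
tool_rot: [1.434, 1.045, -1.44]
contact_force: [-0.1, 0.6, -2.0]
opening: 0.0264
```

```bash
python3 - <<'E'
from h import *
plan(.5205,.1755,.0965,-17.7)
E
```

```text
t 7.55 pos [0.5185 0.1753 0.1173] jawyaw -18.0 toolx [-0.004 -0.001 -1.   ] q6 0.50 F [-0.1  0.6 -2. ] open 0.0264
shift units [ 0.52  0.05 -0.02] turn -0.06
```

Request:
{"api": "drive_tool", "payload": {
  "commands": "0.6 0.15 0 0 0;0.6 0.28 0 0 0;0.6 0.38 0 0 0;0.6 0.45 0 0 0;0.6 0.45 0 0 0;0.6 0.45 0 0 0"
}}

```text
t: 8.05
tool_pos: [0.5197, 0.1755, 0.1014]
tool_rot: [1.437, 1.044, -1.437]
contact_force: [0.1, -0.1, -1.4]
opening: 0.0267
```

```bash
python3 - <<'E'
from h import *
plan(.5205,.1755,.0955,-17.7)
E
```

```text
t 8.05 pos [0.5197 0.1755 0.1014] jawyaw -18.0 toolx [-0. -0. -1.] q6 0.50 F [ 0.1 -0.1 -1.4] open 0.0267
shift units [ 0.15  0.02 -0.  ] turn -0.06
```

Request:
{"api": "drive_tool", "payload": {
  "commands": "0.6 0.05 0 0 0;0.6 0.1 0 0 0;0.6 0.13 0 0 0;0.6 0.15 0 0 0;0.6 0.15 0 0 0;0.6 0.15 0 0 0"
}}

```text
t: 8.55
tool_pos: [0.5199, 0.1756, 0.0957]
tool_rot: [1.437, 1.044, -1.437]
contact_force: [0.7, -0.1, -1.5]
opening: 0.0263
```

Request:
{"api": "drive_tool", "payload": {
  "commands": "0.6 0.03 0 0 0;0.6 0.05 0 0 0;0.6 0.05 0 0 0;0.6 0.05 0 0 0"
}}

```text
t: 8.88
tool_pos: [0.5203, 0.1758, 0.0957]
tool_rot: [1.437, 1.044, -1.436]
contact_force: [-3.9, -0.6, 9.2]
opening: 0.0265
```

Contact at the expected height of 0.0957 m, so the bottle is on the cell floor. I'll release it with a partial opening and rise.

Request:
{"api": "drive_tool", "payload": {
  "commands": "0.2 -0.04 0 0 0;0.1 -0.04 0 0 0;0.0 -0.04 0 0 0;0.0 -0.04 0 0 0;0 -0.2 0 0 0;0 -0.7 0 0 0;0 -1.4 0 0 0;0 -2.2 0 0 0"
}}

```text
t: 9.55
tool_pos: [0.5185, 0.1753, 0.1809]
tool_rot: [1.434, 1.046, -1.441]
contact_force: [-0.0, -0.4, -0.5]
opening: 0.0429
```

```bash
python3 - <<'E'
from h import *
T=ctrl.camera_info("wrist")["T"]
im,d=ctrl.get_image("wrist");cv2.imwrite("pics/w7.png",im)
plan(.4826,-.186,.20,-17.7)
E
```

```text
t 9.60 pos [0.5229 0.1762 0.1901] jawyaw -18.0 toolx [ 0.01   0.002 -1.   ] q6 0.50 F [3.3 0.9 5.3] open 0.0427
shift units [-0.27  1.84  8.92] turn -0.06
```

View pics/w7.png

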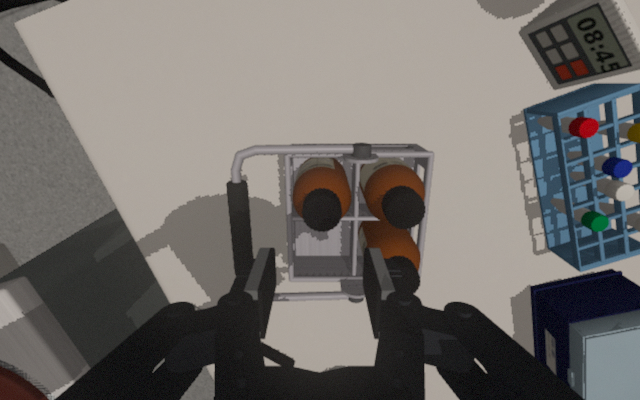

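Bottle A stands upright in the front-left cell, cap at (322,208). Next is bottle B.

Request:
{"api": "drive_tool", "payload": {
  "commands": "0 -0.2 0.9 4.5 0;0 -0.2 0.9 4.5 0;0 -0.2 0.9 4.5 0;0 -0.2 0.9 4.5 0;0 -0.2 1.84 8.9 0;0 -0.2 1.84 8.9 0;0 -0.2 1.84 8.9 0;0 -0.2 1.84 8.9 0"
}}

```text
t: 10.27
tool_pos: [0.4824, -0.1575, 0.1901]
tool_rot: [1.437, 1.043, -1.436]
contact_force: [1.8, -0.5, -0.2]
opening: 0.0425
```

Request:
{"api": "drive_tool", "payload": {
  "commands": "0 0 0 0.1 0;-0.2 0 0 0.1 0;-0.2 0 0 0.1 0;-0.2 0 0 0.1 0"
}}

```text
t: 10.6
tool_pos: [0.4818, -0.1582, 0.1894]
tool_rot: [1.436, 1.045, -1.436]
contact_force: [-0.6, 0.0, -0.6]
opening: 0.0515
```

```bash
python3 - <<'E'
from h import *
T=ctrl.camera_info("wrist")["T"];np.save("pics/w8T.npy",T)
im,d=ctrl.get_image("wrist");cv2.imwrite("pics/w8.png",im)
plan(.4826,-.186,.15,-17.7)
E
```

```text
t 10.65 pos [ 0.4819 -0.158   0.1894] jawyaw -17.9 toolx [-0.  0. -1.] q6 -0.15 F [0.4 0.6 0.7] open 0.0510
shift units [0.98 0.23 0.66] turn -0.04
```

View pics/w8.png

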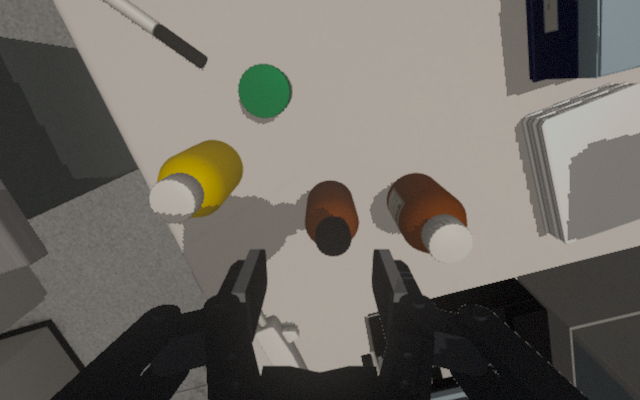

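The black-capped small bottle B is at (333,236). The big white-capped bottle is to its right at (447,240), so I'll keep the opening narrow.

```bash
python3 - <<'E'
from h import *
T=np.load("pics/w8T.npy")
b=ray("wrist",333,236,.09,T);B=ray("wrist",447,240,.102,T);print(b,B)
plan(.4835,-.186,.14,-17.7)
E
```

```text
[ 0.48387957 -0.18533311  0.09      ] [ 0.56154927 -0.20767092  0.102     ]
t 10.65 pos [ 0.4819 -0.158   0.1894] jawyaw -17.9 toolx [-0.  0. -1.] q6 -0.15 F [0.4 0.6 0.7] open 0.0510
shift units [1.23 0.25 0.65] turn -0.04
```

Request:
{"api": "drive_tool", "payload": {
  "commands": "-0.2 0.2 0.25 0.65 0;-0.2 0.5 0.25 0.65 0;-0.2 0.8 0.25 0.65 0;-0.2 1.1 0.25 0.65 0;-0.2 1.23 0.25 0.65 0;-0.2 1.23 0.25 0.65 0;-0.2 1.23 0.25 0.65 0;-0.2 1.23 0.25 0.65 0"
}}

```text
t: 11.32
tool_pos: [0.4835, -0.187, 0.1408]
tool_rot: [1.437, 1.043, -1.436]
contact_force: [-0.2, -0.5, -0.5]
opening: 0.0515
```

```bash
python3 - <<'E'
from h import *
plan(.4833,-.186,.088,-17.7)
E
```

```text
t 11.32 pos [ 0.4835 -0.187   0.1408] jawyaw -18.0 toolx [ 0.001 -0.    -1.   ] q6 -0.20 F [-0.2 -0.5 -0.5] open 0.0515
shift units [ 1.32 -0.01 -0.02] turn -0.06
```

Request:
{"api": "drive_tool", "payload": {
  "commands": "-0.2 0.4 0 -0.02 0;-0.2 0.8 0 -0.02 0;-0.2 1.15 0 -0.02 0;-0.2 1.32 0 -0.02 0;-0.2 1.32 0 -0.02 0;-0.2 1.32 0 -0.02 0;-0.2 1.32 0 -0.02 0"
}}

```text
t: 11.9
tool_pos: [0.4843, -0.1869, 0.0889]
tool_rot: [1.437, 1.042, -1.436]
contact_force: [-0.3, 0.3, 0.5]
opening: 0.051
```

```bash
python3 - <<'E'
from h import *
T=ctrl.camera_info("wrist")["T"];np.save("pics/w9T.npy",T)
im,d=ctrl.get_image("wrist");cv2.imwrite("pics/w9.png",im[100:400,150:520])
plan(.4833,-.186,.088,-17.7)
E
```

```text
t 11.95 pos [ 0.4843 -0.1869  0.0889] jawyaw -18.0 toolx [ 0.002 -0.001 -1.   ] q6 -0.20 F [ 0.1 -0.1  0.7] open 0.0511
shift units [ 0.02 -0.03 -0.01] turn -0.06
```

View pics/w9.png

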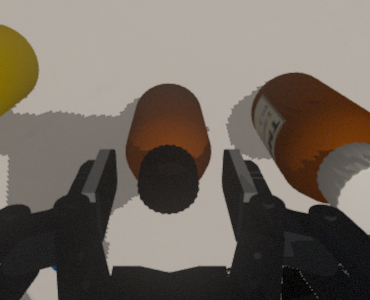

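Request:
{"api": "drive_tool", "payload": {
  "commands": "0.6 0 0 0 0;0.6 0 0 0 0;0.6 0 0 0 0;0.6 0 0 0 0;0.6 0 0 0 0;0.6 0 0 0 0",
  "newtons": 35
}}

```text
t: 12.45
tool_pos: [0.484, -0.1867, 0.0885]
tool_rot: [1.437, 1.042, -1.436]
contact_force: [0.4, 0.6, 5.4]
opening: 0.0264
```

Request:
{"api": "drive_tool", "payload": {
  "commands": "0.6 -0.4 0 0 0;0.6 -0.9 0 0 0;0.6 -1.7 0 0 0;0.6 -2.5 0 0 0;0.6 -3.1 0 0 0;0.6 -3.1 0 0 0;0.6 -3.1 0 0 0;0.6 -3.1 0 0 0"
}}

```text
t: 13.12
tool_pos: [0.4826, -0.186, 0.2097]
tool_rot: [1.437, 1.046, -1.438]
contact_force: [-0.1, -0.8, -1.6]
opening: 0.0265
```

```bash
python3 - <<'E'
from h import *
plan(.5032,.1215,.215,-17.7)
E
```

```text
t 13.12 pos [ 0.4826 -0.186   0.2097] jawyaw -18.0 toolx [-0.002  0.001 -1.   ] q6 -0.20 F [-0.1 -0.8 -1.6] open 0.0265
shift units [-0.12 -1.89 -7.47] turn -0.06
```

Request:
{"api": "drive_tool", "payload": {
  "commands": "0.6 -0.12 -0.1 -0.4 0;0.6 -0.12 -0.3 -1.2 0;0.6 -0.12 -0.55 -2.1 0;0.6 -0.12 -0.8 -3.1 0;0.6 -0.12 -1.05 -4.1 0;0.6 -0.12 -1.3 -5.1 0;0.6 -0.12 -1.55 -6.1 0;0.6 -0.12 -1.75 -6.9 0"
}}

```text
t: 13.78
tool_pos: [0.5004, 0.1004, 0.2133]
tool_rot: [1.434, 1.048, -1.44]
contact_force: [1.0, -0.2, -1.3]
opening: 0.0262
```

Request:
{"api": "drive_tool", "payload": {
  "commands": "0.6 0 -0.1 -0.4 0;0.6 0 -0.14 -0.57 0;0.6 0 -0.14 -0.57 0;0.6 0 -0.14 -0.57 0;0.6 0 -0.14 -0.57 0;0.6 0 -0.14 -0.57 0"
}}

```text
t: 14.28
tool_pos: [0.5039, 0.1198, 0.2159]
tool_rot: [1.438, 1.043, -1.439]
contact_force: [-0.3, -0.5, -0.9]
opening: 0.026
```

```bash
python3 - <<'E'
from h import *
plan(.5032,.1215,.146,-17.7)
E
```

```text
t 14.28 pos [0.5039 0.1198 0.2159] jawyaw -18.1 toolx [-0.001 -0.    -1.   ] q6 0.41 F [-0.3 -0.5 -0.9] open 0.0260
shift units [ 1.75 -0.03 -0.04] turn -0.09
```

Request:
{"api": "drive_tool", "payload": {
  "commands": "0.6 0.4 -0.03 -0.03 0;0.6 0.9 -0.03 -0.03 0;0.6 1.4 -0.03 -0.03 0;0.6 1.7 -0.03 -0.03 0;0.6 1.75 -0.03 -0.03 0;0.6 1.75 -0.03 -0.03 0;0.6 1.75 -0.03 -0.03 0;0.6 1.75 -0.03 -0.03 0"
}}

```text
t: 14.95
tool_pos: [0.5042, 0.1225, 0.148]
tool_rot: [1.439, 1.042, -1.435]
contact_force: [0.4, 0.2, -0.6]
opening: 0.0262
```

```bash
python3 - <<'E'
from h import *
T=ctrl.camera_info("wrist")["T"];np.save("pics/w10T.npy",T)
im,d=ctrl.get_image("wrist");cv2.imwrite("pics/w10.png",im);crop("pics/w10.png","pics/w10c.png",200,100,480,320,2.8)
plan(.5032,.1215,.118,-17.7)
E
```

```text
t 15.00 pos [0.5042 0.1226 0.148 ] jawyaw -18.0 toolx [ 0.003  0.    -1.   ] q6 0.41 F [ 0.3  0.9 -0.9] open 0.0262
shift units [ 0.75 -0.02  0.04] turn -0.06
```

View pics/w10c.png

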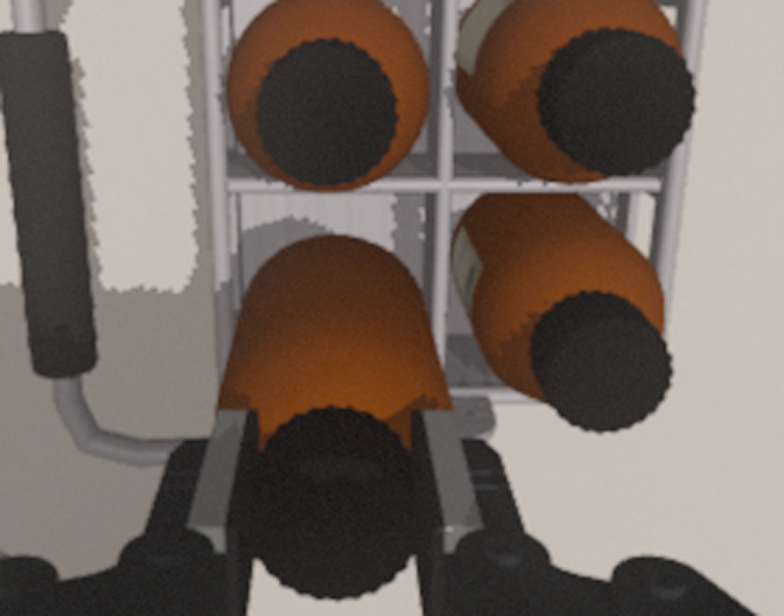

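```bash
python3 - <<'E'
from h import *
yp=np.array([.303,.953]);xp=np.array([.953,-.303]);c=np.array([.539,.140])
T=np.load("pics/w10T.npy")
f=lambda x,y,z:(lambda q:((q[:2]-c)@xp,(q[:2]-c)@yp))(ray("wrist",200+x/2.8,100+y/2.8,z,T))
print("far edge",f(335,236,.060),"divider mid",f(335,187,.048),"front rim",f(222,220,.048),"mid divider",f(440,250,.048))
print("caps A",f(327,112,.098),"BL",f(617,102,.098),"BR",f(602,362,.098),"held cap",f(333,503,.150))
print("body sides",f(232,330,.11),f(440,330,.11))
plan(.5032,.1215,.118,-17.7)
E
```

```text
far edge (np.float64(-0.027267169265916383), np.float64(-0.00835108226313345)) divider mid (np.float64(-0.027170347842709674), np.float64(0.0008483600016115908)) front rim (np.float64(-0.05581536825252632), np.float64(-0.007502632172871879)) mid divider (np.float64(-0.0004028383758017011), np.float64(-0.015863412689262398))
caps A (np.float64(-0.02868506534173332), np.float64(0.02746856138279876)) BL (np.float64(0.02603937433189881), np.float64(0.028966765326442337)) BR (np.float64(0.02786884132144746), np.float64(-0.02465883407546906)) held cap (np.float64(-0.02797150733783514), np.float64(-0.024253123475439713))
body sides (np.float64(-0.04708673660475247), np.float64(-0.011971363641431367)) (np.float64(-0.007436998001101387), np.float64(-0.0122663663287446))
t 15.00 pos [0.5042 0.1226 0.148 ] jawyaw -18.0 toolx [ 0.003  0.    -1.   ] q6 0.41 F [ 0.3  0.9 -0.9] open 0.0262
shift units [ 0.75 -0.02  0.04] turn -0.06
```

Request:
{"api": "drive_tool", "payload": {
  "commands": "0.6 0 0 -0.04 0;0.6 0.15 0 -0.04 0;0.6 0.3 0 -0.04 0;0.6 0.4 0 -0.04 0;0.6 0.4 0 -0.04 0;0.6 0.4 0 -0.04 0"
}}

```text
t: 15.5
tool_pos: [0.5031, 0.1242, 0.1294]
tool_rot: [1.436, 1.045, -1.438]
contact_force: [-0.2, -0.5, -1.6]
opening: 0.0265
```

```bash
python3 - <<'E'
from h import *
T=ctrl.camera_info("wrist")["T"];np.save("pics/w11T.npy",T)
im,d=ctrl.get_image("wrist");cv2.imwrite("pics/w11.png",im);crop("pics/w11.png","pics/w11c.png",200,100,480,320,2.8)
im,d=ctrl.get_image("side");cv2.imwrite("pics/s11.png",im);crop("pics/s11.png","pics/s11c.png",270,180,400,290,5)
plan(.5032,.1215,.1,-17.7)
E
```

```text
t 15.60 pos [0.5037 0.1242 0.1302] jawyaw -18.0 toolx [-0.  0. -1.] q6 0.41 F [ 1.  -0.8 -1. ] open 0.0264
shift units [0.76 0.01 0.07] turn -0.06
```

View pics/w11c.png

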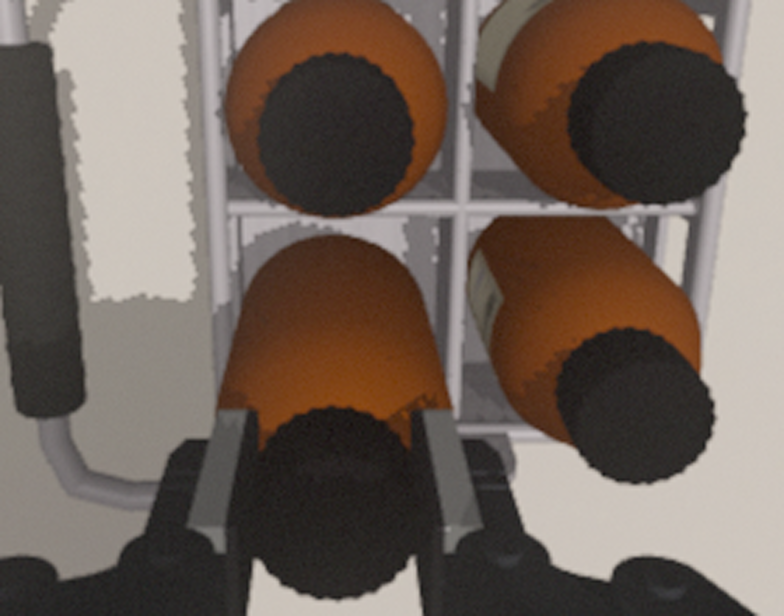

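View pics/s11c.png

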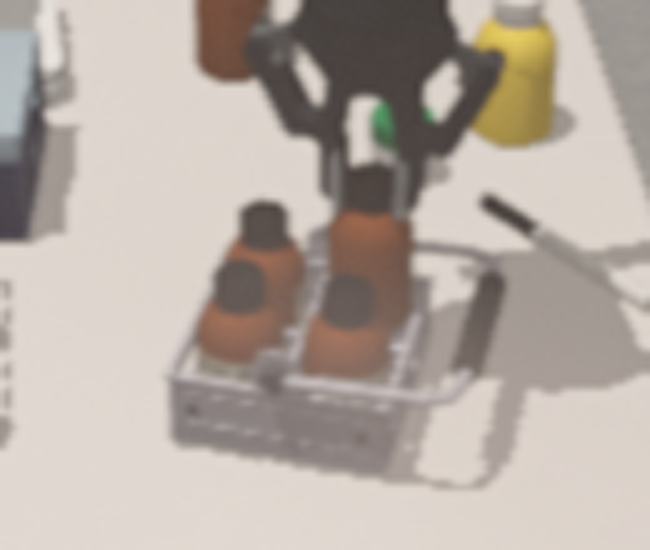

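The bottle's base is already 6 mm below the rim with no contact force. I'll keep lowering.

Request:
{"api": "drive_tool", "payload": {
  "commands": "0.6 0.15 0 0 0;0.6 0.3 0 0 0;0.6 0.45 0 0 0;0.6 0.6 0 0 0;0.6 0.7 0 0 0;0.6 0.7 0 0 0;0.6 0.7 0 0 0"
}}

```text
t: 16.18
tool_pos: [0.5034, 0.1241, 0.1018]
tool_rot: [1.436, 1.044, -1.438]
contact_force: [0.4, -0.5, -0.9]
opening: 0.0261
```

Request:
{"api": "drive_tool", "payload": {
  "commands": "0.6 0.05 0 0 0;0.6 0.1 0 0 0;0.6 0.13 0 0 0;0.6 0.13 0 0 0;0.6 0.13 0 0 0"
}}

```text
t: 16.6
tool_pos: [0.5036, 0.1242, 0.0971]
tool_rot: [1.437, 1.044, -1.437]
contact_force: [0.2, -1.1, -1.0]
opening: 0.0264
```

Request:
{"api": "drive_tool", "payload": {
  "commands": "0.6 0.02 0 0 0;0.6 0.04 0 0 0;0.6 0.05 0 0 0;0.6 0.05 0 0 0"
}}

```text
t: 16.93
tool_pos: [0.5041, 0.1243, 0.0966]
tool_rot: [1.437, 1.044, -1.436]
contact_force: [-3.0, 0.4, 6.3]
opening: 0.0262
```

Contact at 0.0966 m (expected 0.0965). I'll release and rise.

Request:
{"api": "drive_tool", "payload": {
  "commands": "0.2 -0.03 0 0 0;0.1 -0.03 0 0 0;0.0 -0.03 0 0 0;0.0 -0.03 0 0 0;0 -0.2 0 0 0;0 -0.7 0 0 0;0 -1.4 0 0 0;0 -2.2 0 0 0"
}}

```text
t: 17.6
tool_pos: [0.5023, 0.124, 0.1826]
tool_rot: [1.434, 1.046, -1.44]
contact_force: [0.7, -0.0, 0.3]
opening: 0.0425
```

Request:
{"api": "drive_tool", "payload": {
  "commands": "0 -0.6 -1 0 0;0 -0.6 -1 0 0;0 -0.6 -1 0 0;0 -0.6 -1 0 0;0 -0.6 -1 0 0"
}}

```text
t: 18.02
tool_pos: [0.4653, 0.1362, 0.2056]
tool_rot: [1.435, 1.045, -1.439]
contact_force: [0.3, 0.5, 0.6]
opening: 0.0424
```

```bash
python3 - <<'E'
from h import *
T=ctrl.camera_info("wrist")["T"];np.save("pics/w12T.npy",T)
im,d=ctrl.get_image("wrist");cv2.imwrite("pics/w12.png",im);np.save("pics/w12d.npy",d)
plan(.449,.169,.15,-17.7)
E
```

```text
t 18.07 pos [0.4652 0.1362 0.2053] jawyaw -18.0 toolx [-0.003 -0.001 -1.   ] q6 0.45 F [-0.2 -0.6  0.9] open 0.0424
shift units [ 1.38 -0.64 -0.66] turn -0.07
```

View pics/w12.png

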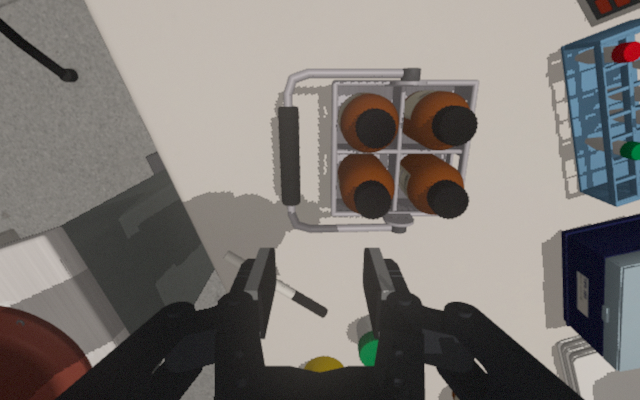

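All four bottles stand in their cells. The grip runs from (289,107) to (291,205). I'll measure it and re-check the carrier's pose.

```bash
python3 - <<'E'
from h import *
T=np.load("pics/w12T.npy");d=np.load("pics/w12d.npy");K=ctrl.camera_info("wrist")["K"]
im=cv2.imread("pics/w12.png").astype(int)
s=im[95:215,270:310];m=((s.max(2)<75)&(np.ptp(s,axis=2)<25)).astype(np.uint8)
k,l,st,ce=cv2.connectedComponentsWithStats(m);i=1+np.argmax(st[1:,4]);print(st[i],ce[i])
r=cv2.minAreaRect(np.argwhere(l==i)[:,::-1].astype(np.float32));print(r)
u,v=ce[i]+[270,95]
P=[]
for vv in range(int(v)-30,int(v)+31,15):
    uu=int(u);P.append(T[:3,:3]@(np.linalg.solve(K,[uu,vv,1.])*d[vv,uu])+T[:3,3])
print(np.round(P,4))
for z in (.06,.066): print(z,ray("wrist",u,v,z,T))
C=[ray("wrist",a,b,.048,T) for a,b in [(478,80),(467,216),(332,216),(332,81)]]
print(np.round(C,4),np.mean(C,0))
c=np.array([.539,.140]);xp=np.array([.953,-.303]);yp=np.array([.303,.953])
for a,b in [(376,128),(459,125),(373,199),(448,199)]:
    q=ray("wrist",a,b,.098,T)[:2]-c;print((q@xp).round(4),(q@yp).round(4))
E
```

```text
[   8   12   22   98 1811] [19.16123689 59.81060188]
((19.45447540283203, 60.43766784667969), (97.59613037109375, 19.510658264160156), 87.54597473144531)
[[0.4596 0.1946 0.0742]
 [0.4557 0.1838 0.0741]
 [0.4517 0.1727 0.0742]
 [0.4477 0.1614 0.0749]
 [0.4434 0.1495 0.0744]]
0.06 [0.44944382 0.16966357 0.06      ]
0.066 [0.45036959 0.17066133 0.066     ]
[[0.6135 0.1782 0.048 ]
 [0.5847 0.0629 0.048 ]
 [0.466  0.1014 0.048 ]
 [0.501  0.214  0.048 ]] [0.54130624 0.13911623 0.048     ]
-0.0295 0.0275
0.0279 0.0292
-0.0292 -0.0249
0.0268 -0.0252
```

```bash
python3 - <<'E'
from h import *
plan(.450,.1693,.13,-17.7)
E
```

```text
t 18.07 pos [0.4652 0.1362 0.2053] jawyaw -18.0 toolx [-0.003 -0.001 -1.   ] q6 0.45 F [-0.2 -0.6  0.9] open 0.0424
shift units [ 1.88 -0.61 -0.67] turn -0.07
```

Request:
{"api": "drive_tool", "payload": {
  "commands": "0.25 0.2 -0.61 -0.67 0;0.25 0.6 -0.61 -0.67 -0.07;0.25 1.1 -0.61 -0.67 -0.07;0.25 1.6 -0.61 -0.67 -0.07;0.25 1.88 -0.61 -0.67 -0.07;0.25 1.88 -0.61 -0.67 -0.07;0.25 1.88 -0.61 -0.67 -0.07;0.25 1.88 -0.61 -0.67 -0.07"
}}

```text
t: 18.73
tool_pos: [0.4514, 0.1695, 0.1326]
tool_rot: [1.434, 1.047, -1.432]
contact_force: [0.9, -0.0, 0.7]
opening: 0.0321
```

```bash
python3 - <<'E'
from h import *
T=ctrl.camera_info("wrist")["T"];np.save("pics/w13T.npy",T)
im,d=ctrl.get_image("wrist");cv2.imwrite("pics/w13.png",im);np.save("pics/w13d.npy",d)
plan(.450,.1693,.07,-17.7)
print(proj("wrist",(.450,.1693,.066),T))
E
```

```text
t 18.78 pos [0.4517 0.1696 0.1331] jawyaw -17.7 toolx [ 0.002  0.    -1.   ] q6 0.51 F [-0.1 -0.1 -0.7] open 0.0319
shift units [ 1.58 -0.04  0.02] turn 0.0
[317.08657975 223.37316922]
```

View pics/w13.png

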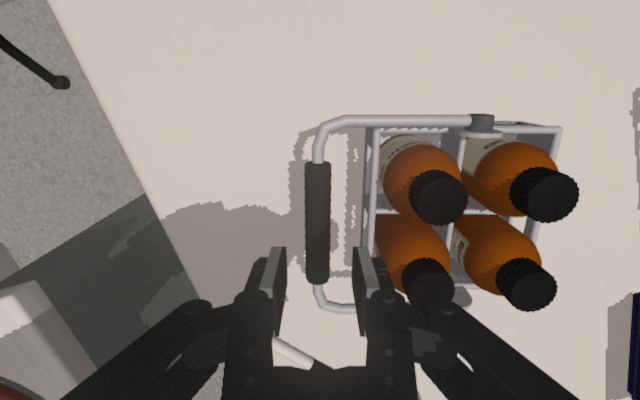

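The tube at u=317 is between the pads and matches the prediction, so I'll descend.

Request:
{"api": "drive_tool", "payload": {
  "commands": "0.25 0.3 -0.04 0.02 0;0.25 0.65 -0.04 0.02 0;0.25 1 -0.04 0.02 0;0.25 1.3 -0.04 0.02 0;0.25 1.5 -0.04 0.02 0;0.25 1.58 -0.04 0.02 0;0.25 1.58 -0.04 0.02 0;0.25 1.58 -0.04 0.02 0"
}}

```text
t: 19.45
tool_pos: [0.4493, 0.1694, 0.069]
tool_rot: [1.433, 1.047, -1.432]
contact_force: [0.4, -0.0, 0.5]
opening: 0.0321
```

```bash
python3 - <<'E'
from h import *
T=ctrl.camera_info("wrist")["T"];np.save("pics/w14T.npy",T)
im,d=ctrl.get_image("wrist");cv2.imwrite("pics/w14.png",im)
plan(.450,.1693,.07,-17.7)
E
```

```text
t 19.50 pos [0.4495 0.1694 0.0694] jawyaw -17.7 toolx [ 0.001  0.    -1.   ] q6 0.51 F [-0.2 -0.3 -0.2] open 0.0322
shift units [-0.01  0.01 -0.  ] turn 0.01
```

View pics/w14.png

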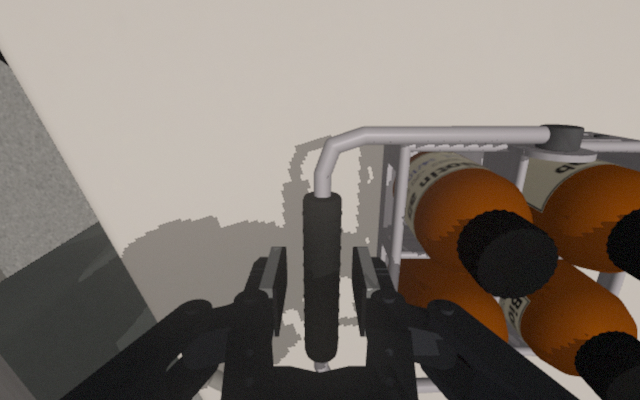

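Request:
{"api": "drive_tool", "payload": {
  "commands": "1 0 0 0 0;1 0 0 0 0;1 0 0 0 0;1 0 0 0 0;1 0 0 0 0;1 0 0 0 0",
  "newtons": 80
}}

```text
t: 20.0
tool_pos: [0.4499, 0.1693, 0.0693]
tool_rot: [1.434, 1.046, -1.43]
contact_force: [3.6, -0.8, -0.6]
opening: 0.0134
```

```bash
python3 - <<'E'
from h import *
plan(.450,.1693,.07,-17.7)
# arc deltas in tool units (down=+x, y=x' dir, z)
o=ctrl.get_obs();Rm=R.from_rotvec(o["tool_rot"]).as_matrix();print(Rm.round(3))
for h in (.068,.066,.064):
  t0=np.arcsin((h-.062)/.094)
  print("h",h,"theta0",t0)
  for th in np.linspace(t0,np.pi/2,25):
    dx=-.094*(np.cos(th)-np.cos(t0));dz=.094*(np.sin(th)-np.sin(t0))
    print(round(th,2),(-dz/.04).round(2),(dx/.04).round(2),end=" | ")
  print()
E
```

```text
t 20.00 pos [0.4499 0.1693 0.0693] jawyaw -17.7 toolx [ 0.003  0.    -1.   ] q6 0.51 F [ 3.6 -0.8 -0.6] open 0.0134
shift units [-0.02  0.   -0.  ] turn 0.01
[[ 0.003  0.953 -0.303]
 [ 0.    -0.303 -0.953]
 [-1.     0.002 -0.001]]
h 0.068 theta0 0.06387320988994183
0.06 -0.0 -0.0 | 0.13 -0.15 0.01 | 0.19 -0.29 0.04 | 0.25 -0.44 0.07 | 0.32 -0.58 0.11 | 0.38 -0.72 0.16 | 0.44 -0.85 0.22 | 0.5 -0.98 0.29 | 0.57 -1.11 0.36 | 0.63 -1.23 0.44 | 0.69 -1.35 0.54 | 0.75 -1.46 0.63 | 0.82 -1.56 0.74 | 0.88 -1.66 0.85 | 0.94 -1.75 0.96 | 1.01 -1.83 1.09 | 1.07 -1.91 1.21 | 1.13 -1.98 1.35 | 1.19 -2.04 1.48 | 1.26 -2.09 1.62 | 1.32 -2.13 1.76 | 1.38 -2.16 1.91 | 1.45 -2.18 2.05 | 1.51 -2.2 2.2 | 1.57 -2.2 2.35 | 
h 0.066 theta0 0.04256604433478403
0.04 -0.0 -0.0 | 0.11 -0.15 0.01 | 0.17 -0.3 0.03 | 0.23 -0.44 0.06 | 0.3 -0.59 0.1 | 0.36 -0.73 0.15 | 0.42 -0.87 0.21 | 0.49 -1.0 0.27 | 0.55 -1.13 0.35 | 0.62 -1.26 0.43 | 0.68 -1.38 0.52 | 0.74 -1.49 0.62 | 0.81 -1.6 0.72 | 0.87 -1.7 0.83 | 0.93 -1.79 0.95 | 1.0 -1.87 1.07 | 1.06 -1.95 1.2 | 1.13 -2.02 1.33 | 1.19 -2.08 1.47 | 1.25 -2.13 1.61 | 1.32 -2.17 1.76 | 1.38 -2.21 1.9 | 1.44 -2.23 2.05 | 1.51 -2.25 2.2 | 1.57 -2.25 2.35 | 
h 0.064 theta0 0.021278201367980455
0.02 -0.0 -0.0 | 0.09 -0.15 0.01 | 0.15 -0.3 0.03 | 0.21 -0.45 0.05 | 0.28 -0.6 0.09 | 0.34 -0.74 0.14 | 0.41 -0.88 0.19 | 0.47 -1.02 0.26 | 0.54 -1.15 0.33 | 0.6 -1.28 0.41 | 0.67 -1.4 0.5 | 0.73 -1.52 0.6 | 0.8 -1.63 0.71 | 0.86 -1.73 0.82 | 0.93 -1.83 0.94 | 0.99 -1.91 1.06 | 1.05 -1.99 1.19 | 1.12 -2.06 1.32 | 1.18 -2.13 1.46 | 1.25 -2.18 1.6 | 1.31 -2.22 1.75 | 1.38 -2.26 1.9 | 1.44 -2.28 2.05 | 1.51 -2.3 2.2 | 1.57 -2.3 2.35 |
```

Request:
{"api": "drive_tool", "payload": {
  "commands": "1 -0.15 0.01 0 0;1 -0.3 0.03 0 0;1 -0.44 0.06 0 0;1 -0.59 0.1 0 0;1 -0.73 0.15 0 0;1 -0.87 0.21 0 0;1 -1 0.27 0 0;1 -1.13 0.35 0 0"
}}

```text
t: 20.67
tool_pos: [0.4616, 0.165, 0.1141]
tool_rot: [1.431, 1.049, -1.434]
contact_force: [-1.5, -0.3, -0.7]
opening: 0.0135
```

Request:
{"api": "drive_tool", "payload": {
  "commands": "1 0 0 0 0;1 0 0 0 0"
}}

```text
t: 20.83
tool_pos: [0.462, 0.1651, 0.1143]
tool_rot: [1.432, 1.048, -1.434]
contact_force: [-3.2, -0.0, 1.7]
opening: 0.0134
```

```bash
python3 - <<'E'
from h import *
plan(.539,.140,.16,-17.7)
im,d=ctrl.get_image("side");cv2.imwrite("pics/s15.png",im);crop("pics/s15.png","pics/s15c.png",270,150,400,290,4)
E
```

```text
t 20.83 pos [0.462  0.1651 0.1143] jawyaw -17.7 toolx [-0.001  0.    -1.   ] q6 0.50 F [-3.2 -0.   1.7] open 0.0134
shift units [-1.15  2.02  0.01] turn 0.0
```

View pics/s15c.png

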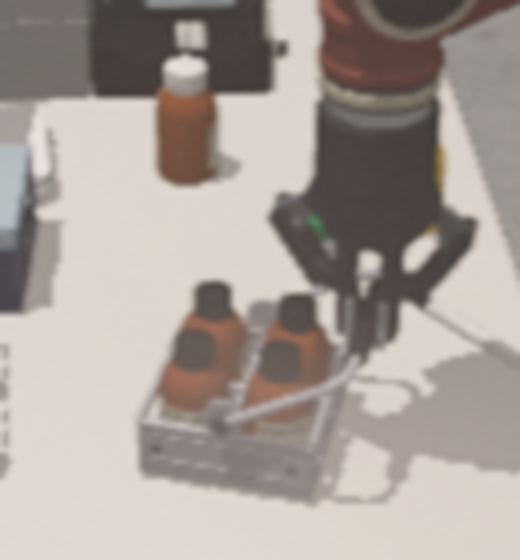

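Request:
{"api": "drive_tool", "payload": {
  "commands": "1 -0.13 0.08 0 0;1 -0.25 0.17 0 0;1 -0.36 0.27 0 0;1 -0.47 0.37 0 0;1 -0.57 0.48 0 0;1 -0.66 0.6 0 0;1 -0.74 0.72 0 0;1 -0.82 0.85 0 0"
}}

```text
t: 21.55
tool_pos: [0.4956, 0.1544, 0.148]
tool_rot: [1.433, 1.046, -1.432]
contact_force: [-2.4, -2.2, 3.2]
opening: 0.0136
```

Request:
{"api": "drive_tool", "payload": {
  "commands": "1 0 0 0 0;1 0 0 0 0"
}}

```text
t: 21.72
tool_pos: [0.496, 0.1543, 0.1481]
tool_rot: [1.434, 1.045, -1.431]
contact_force: [-4.0, -1.0, 7.1]
opening: 0.0135
```

```bash
python3 - <<'E'
from h import *
plan(.539,.140,.16,-17.7)
im,d=ctrl.get_image("side");cv2.imwrite("pics/s16.png",im);crop("pics/s16.png","pics/s16c.png",270,150,400,290,4)
E
```

```text
t 21.72 pos [0.496  0.1543 0.1481] jawyaw -17.7 toolx [ 0.002 -0.001 -1.   ] q6 0.47 F [-4.  -1.   7.1] open 0.0135
shift units [-0.29  1.13  0.01] turn 0.0
```

View pics/s16c.png

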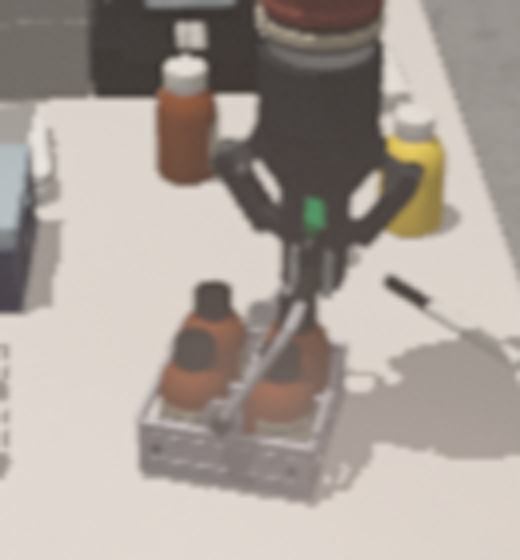

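Request:
{"api": "drive_tool", "payload": {
  "commands": "1 -0.09 0.13 0 0;1 -0.16 0.27 0 0;1 -0.22 0.41 0 0;1 -0.27 0.56 0 0;1 -0.31 0.7 0 0;1 -0.33 0.85 0 0;1 -0.35 1 0 0;1 -0.35 1.15 0 0"
}}

```text
t: 22.43
tool_pos: [0.5385, 0.1405, 0.1599]
tool_rot: [1.432, 1.048, -1.434]
contact_force: [-0.5, 0.0, -5.7]
opening: 0.0134
```

Request:
{"api": "drive_tool", "payload": {
  "commands": "1 0 0 0 0;1 0 0 0 0;1 0 0 0 0",
  "newtons": 110
}}

```text
t: 22.68
tool_pos: [0.5381, 0.1407, 0.1601]
tool_rot: [1.432, 1.048, -1.434]
contact_force: [0.0, 0.3, -7.1]
opening: 0.0126
```

```bash
python3 - <<'E'
from h import *
plan(.539,.140,.16,-17.7)
im,d=ctrl.get_image("side");cv2.imwrite("pics/s17.png",im);crop("pics/s17.png","pics/s17c.png",270,150,400,290,4)
im,d=ctrl.get_image("wrist");cv2.imwrite("pics/w17.png",im)
E
```

```text
t 22.68 pos [0.5381 0.1407 0.1601] jawyaw -17.7 toolx [-0.001 -0.    -1.   ] q6 0.43 F [ 0.   0.3 -7.1] open 0.0126
shift units [0.   0.03 0.01] turn 0.01
```

View pics/s17c.png

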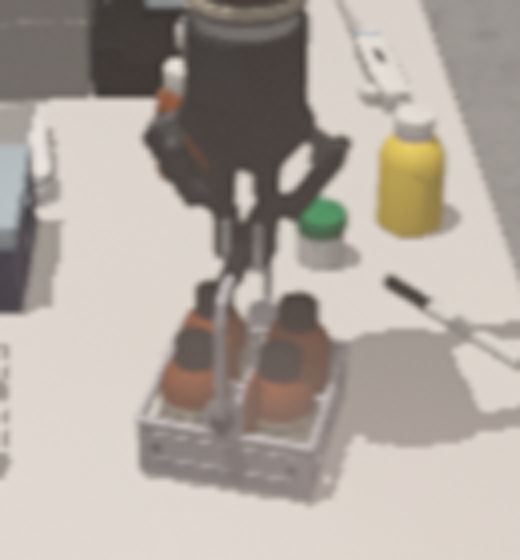

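View pics/w17.png

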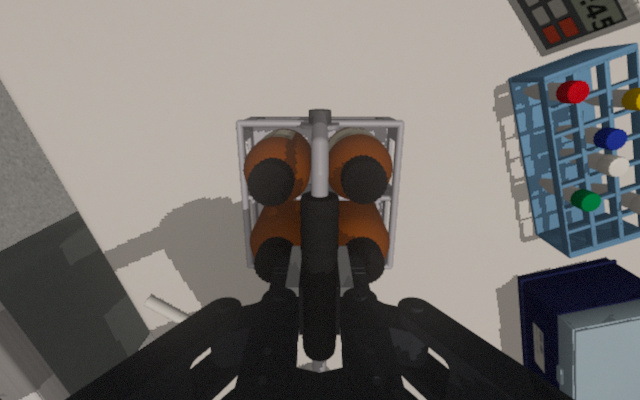

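The handle is upright and the grip is carrying most of the load. I'll lift slowly.

Request:
{"api": "drive_tool", "payload": {
  "commands": "1 -0.05 0 0 0;1 -0.12 0 0 0;1 -0.2 0 0 0;1 -0.3 0 0 0;1 -0.4 0 0 0;1 -0.5 0 0 0;1 -0.55 0 0 0;1 -0.55 0 0 0"
}}

```text
t: 23.45
tool_pos: [0.539, 0.1408, 0.1838]
tool_rot: [1.434, 1.046, -1.431]
contact_force: [-0.0, -0.3, -7.9]
opening: 0.0123
```

```bash
python3 - <<'E'
from h import *
plan(.539,.140,.26,-17.7)
im,d=ctrl.get_image("side");cv2.imwrite("pics/s18.png",im);crop("pics/s18.png","pics/s18c.png",270,150,400,290,4)
E
```

```text
t 23.45 pos [0.539  0.1408 0.1838] jawyaw -17.7 toolx [ 0.002  0.    -1.   ] q6 0.43 F [-0.  -0.3 -7.9] open 0.0123
shift units [-1.91  0.01  0.02] turn 0.01
```

View pics/s18c.png

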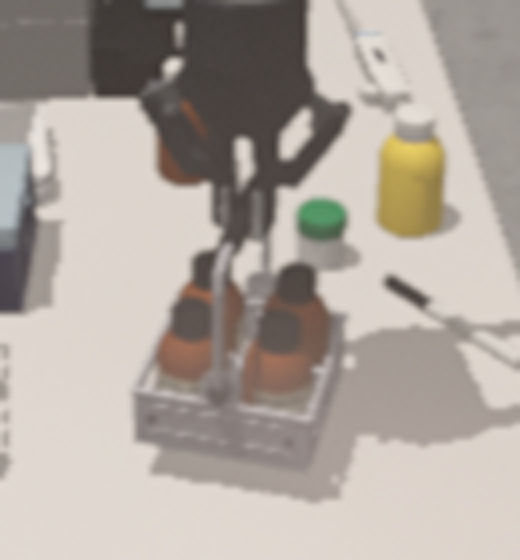

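Lifted, level and holding. I'll continue to about 10 cm clear.

Request:
{"api": "drive_tool", "payload": {
  "commands": "1 -0.1 0 0 0;1 -0.25 0 0 0;1 -0.45 0 0 0;1 -0.65 0 0 0;1 -0.85 0 0 0;1 -1.0 0 0 0;1 -1.1 0 0 0;1 -1.15 0 0 0"
}}

```text
t: 24.17
tool_pos: [0.5389, 0.1408, 0.23]
tool_rot: [1.434, 1.046, -1.431]
contact_force: [0.7, -0.4, -8.9]
opening: 0.0125
```

Request:
{"api": "drive_tool", "payload": {
  "commands": "1 -0.1 0 0 0;1 -0.25 0 0 0;1 -0.45 0 0 0;1 -0.6 0 0 0;1 -0.7 0 0 0;1 -0.76 0 0 0;1 -0.76 0 0 0;1 -0.76 0 0 0"
}}

```text
t: 24.83
tool_pos: [0.5385, 0.1408, 0.2591]
tool_rot: [1.433, 1.047, -1.433]
contact_force: [0.2, 0.7, -8.7]
opening: 0.0126
```

Request:
{"api": "drive_tool", "payload": {
  "commands": "1 0 0 0 0;1 0 0 0 0;1 0 0 0 0;1 0 0 0 0;1 0 0 0 0;1 0 0 0 0;1 0 0 0 0;1 0 0 0 0"
}}

```text
t: 25.5
tool_pos: [0.5385, 0.1408, 0.2591]
tool_rot: [1.433, 1.047, -1.433]
contact_force: [0.2, -0.1, -7.9]
opening: 0.0123
```

```bash
python3 - <<'E'
from h import *
plan(.539,.140,.26,-17.7)
im,d=ctrl.get_image("side");cv2.imwrite("pics/s19.png",im);crop("pics/s19.png","pics/s19c.png",230,110,430,290,3.5)
im,d=ctrl.get_image("wrist");cv2.imwrite("pics/w19.png",im)
im,d=ctrl.get_image("top");cv2.imwrite("pics/t19.png",im)
plan(.539,.140,.26,-17.7)
E
```

```text
t 25.50 pos [0.5385 0.1408 0.2591] jawyaw -17.7 toolx [ 0.  0. -1.] q6 0.43 F [ 0.2 -0.1 -7.9] open 0.0123
shift units [-0.02  0.02  0.01] turn 0.01
t 25.65 pos [0.5385 0.1408 0.2591] jawyaw -17.7 toolx [-0. -0. -1.] q6 0.43 F [ 0.3 -0.4 -7.7] open 0.0124
shift units [-0.02  0.02  0.01] turn 0.01
```

View pics/s19c.png

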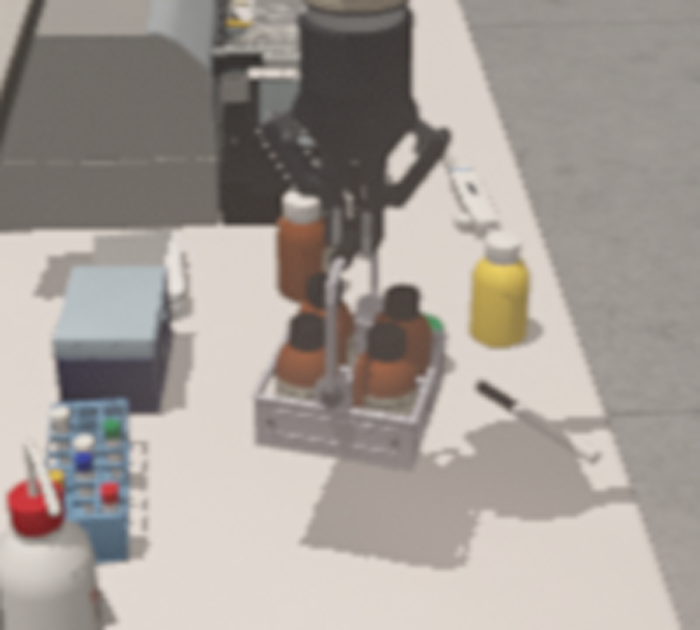

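View pics/w19.png

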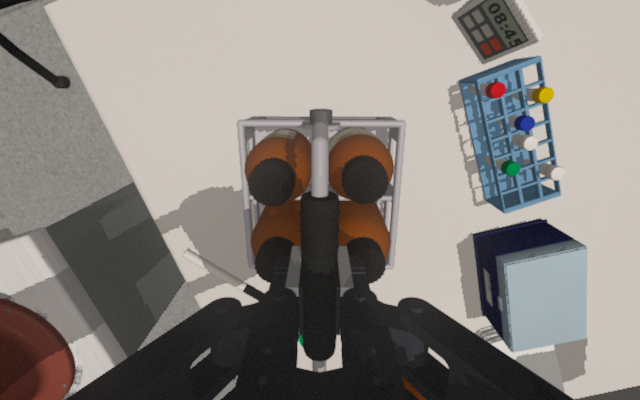

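View pics/t19.png

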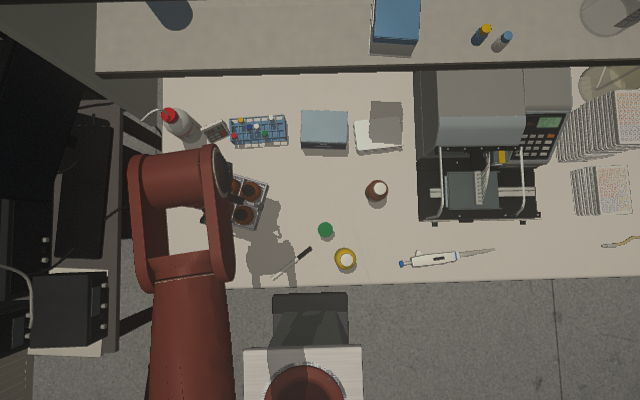

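The wrist view shows the carrier in the same place relative to the gripper as before the lift (rim corners still about (241,121) and (404,121)), so it hangs level. All four caps are in place, and the other things on the bench are where they were. Now handing in.

```bash
python3 -c "
from station import ctrl
print(ctrl.finish_job()); print(ctrl.get_obs()['t'])"
```

```text
the job is handed in; nothing more can be done
None
the job is handed in; nothing more can be done
```

The carrier is loaded and hanging by its grip about 10 cm above the bench; I handed the job in at about 25.7 s of the 72 s allowed.

**What I did:** I lowered the two loose black-capped bottles into the front-left and front-right cells, releasing each one only after feeling it touch the cell floor (9 N and 6 N). I then pinched the handle's grip, swung it up to upright and lifted.

**Last checks:**
- **Height:** the gripper rose 99 mm from where the grip was already taking the load. I worked out the clearance from that and did not measure it on the carrier itself.
- **Level and still:** the carrier looked the same in the wrist camera before and after the lift, and the gripper's position did not change over the last 0.8 s.
- **Load:** the wrist force was steady at about 7.8 N, which fits the 0.8 kg loaded weight.
- **Bottles and bench:** all four caps show in their cells. In the last top view the big bottle, the yellow look-alike, the jar, the marker and the rest are where they started.

**Disagreements:** the wrist and top cameras differed by 2–4 mm on cap positions, most for caps close to the wrist camera. For the second bottle I shifted about 1.5 mm toward the carrier's left, going by the gap to the cell divider, and it went in without touching. During the handle swing the force reached about 8 N, so I raised the rest of the arc slightly.

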